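# Load the tray rack behind its sprung keeper

### The arm

A 6-joint arm with a two-finger parallel gripper is mounted at the origin on the work surface. World frame = base frame: x ahead of the robot, y to its left, z up, the work surface at z = 0. Lengths are in mm, angles in rad, forces in N, time in s.
With the tool pointing down it reaches from about 350 to 875 mm from the base axis. Payload 4.2 kg.
Tool frame: the origin (TCP) lies at the very end of the fingers, on their centre line; the grasp point (between the pads) lies 19 mm behind it; z points along the fingers, y is the direction in which the jaws open and shut (so a half turn about z gives the same grasp; the last joint's range is limited). The gripper opens to 85 mm and grips with 20 to 120 N. Pads are 22 mm wide; open, the fingers measure 114 mm over their backs; the gripper's body (76 mm by 85 mm) begins 54 mm behind the grasp point. The pads swing forward as they close: fully open they stand 13 mm farther back than shut.
Start: joints at [1.378, 0.385, 0.008, 0, -1.194, -0.259], TCP at [272.832, 562.283, 231.312] pointing down, gripper open.
Joint ranges: [-3.14, 3.14], [-1.21, 2.06], [-1.07, 1.41], [-3.16, 2.05], [-2.99, -0.16], [-3.1, 3.1]. Speed limits (rad/s): [2.79, 2.79, 3.14, 3.14, 3.14, 3.14].

### API

Orientations are given as a unit quaternion [x, y, z, w].
In Python, from bench import telemetry, eyes, arm gives the robot as it stands. The module is installed in compiled form; this text tells all that it offers.
- The arm moves only by the tool move_arm, never from a script. Its argument "deltas" is text: rows parted by semicolons, each of 6 numbers parted by spaces: the shift along the tool's x, y, z in cm, then the turn, a rotation vector about the tool's x, y, z in rad. A call has 1 to 12 rows; each row shifts and turns the commanded pose from where the row before left it, along the tool's axes as they then stand; what a row does not reach is not made up. A row lasts 1/8 s, in which the tool goes at most 62.5 mm and 10.7 degrees, less where a joint would pass 70% of its speed; a pose out of reach is approached as far as the arm can. A call is refused whole if a number of a shift passes 6.25 or a number of a turn 0.188, either way. A call with a gripper value outside its range is refused whole. "grip" is the finger opening in cm, from 0 to 8.54, set as the call begins (left out, the last holds). The fingers move at their own pace and stop on an object; the grip force is fixed at half the most. Time passes only in rows, so rows that do not move let the fingers close. It gives the time, the measured TCP pose, the force and the opening at its end, in the units of the state.
- telemetry.read_state(): the state, without advancing time (a new reading comes with each control period).
- eyes.get_image(name): name is "scene" or "top" or "wrist"; returns a dict with "pixels" (480x640x3 uint8, blue, green, red), "range_z" (480x640 float32, mm along the optical axis (not along the pixel's ray), 0 where there is no reading), "fx", "fy", "cx", "cy" (pixels), "origin" and "orientation" of the camera in the world; the wrist camera has in their place "tool_from_camera" (4x4, takes a point from camera to tool coordinates, whose origin is the TCP and whose axes are the flange's). Camera axes: x right, y up, looking along -z (the intrinsics and any distortion apply to the point x, -y, -z); pixel columns grow to the right and rows downward; lengths in mm; the calibration is good to about 2 mm. A picture is of the moment at which its call begins: read the wrist's pose just before it.
- arm.job_done(): hands the job in, once; it reports no verdict.
Trained networks look in a picture, given as the dict that the camera call returned (one of the last four; its "shot" number tells which), for a name from the list of things; names that differ only in an ending like _2 or _b are one class to them, and where a whole thing is asked for, a point or a joint stands for the part that bears it (a point fixed in the world has none). Each returns a list of dicts, best first, with "p" (0 to 1); they miss things now and then, are a little off and sometimes report something else, mostly with a low value. They report only what shows in the picture. A call takes as long as a camera call. They do not tell look-alikes from the thing itself.
- eyes.boxes_of(picture, name): "point" ([x, y, z] in mm, in world coordinates, good to about 4 mm: the middle of the surface that is visible of it).
The state is a dict: "clock": time; "joints": joint angles; "joint_vel": joint speeds; "joint_efforts": joint torques, N m; "position": TCP position; "ee_rot": TCP orientation; "contact_force": force on the tool from outside, world axes, zero at the start; "wrist_torque": the same for the moment, N m; "gripper_width": finger opening in mm.
Only numpy, scipy, OpenCV 4.12 (cv2) and the standard library are available. Lean on these libraries where they do the work, as an engineer would, in place of code of your own. Each camera call takes 0.05 s, during which the arm holds its last target.

### The job

Load the bench rack: pull the rack's sprung keeper back and park its handle in the holding notch so that it stays open by itself, then hang all the trays standing on the bench on the one hook, largest first against the back plate and each smaller one nested in front of the next larger, and let go of them. Then free the handle from its notch so that the keeper closes fully across the hook again, and set the ready slide so that its white line is level with the fin of the index clip. Leave the hammer, bottle and tin where they are.

Things in the scene. Friction and masses are not known exactly. Their poses are not given: they have to be found in the camera images.
- rack: Grey bench rack, fixed. Origin on the bench under the front face of its upright back plate, in line with the hook; x points from hook tip to back plate, y left (seen from the robot), z up. Rack numbers below are mm in this frame. Back plate: x 0..12, y -50..50, up to z 200. Left of it a side box (x -150..20, y 68..215) with a flat top deck at z 195 carries the keeper handle (front) and ready slide (rear).
- hook_tip (a point): Top of the hook's upturned tip, middle of its outer edge (rack x -88, y 0, z 194). The hook is a flat steel bar, rack y -12..12, z 172..180, from the back plate (x 0) to x -88; the tip (x -88..-80) rises to z 194. Axes as the rack. Hung trays sit 16 mm apart; the first has its origin at rack x -12. Trays must be put on over the tip along rack +x, plate square to the hook, and then lowered.
- tray_1: Largest tray, loose, aluminium, L-shaped, on its foot; may be absent. Origin: foot underside, mid-plate. Mm: plate x -4..4, 84 wide (y), to z 140; window y -20..20, z 94..130, its top edge rests on the hook. Grip lug on top: 22 wide (y), 8 thick, z 140..175. Foot 5 thick, to x -74, lip 10 high. Ribs behind to x 12. About 360 g.
- tray_2: Second largest tray, loose, aluminium, L-shaped, on its foot; may be absent. Origin: foot underside, mid-plate. Mm: plate x -4..4, 78 wide (y), to z 120; window y -20..20, z 74..110, its top edge rests on the hook. Grip lug on top: 22 wide (y), 8 thick, z 120..155. Foot 5 thick, to x -66, lip 10 high. Ribs behind to x 12. About 300 g.
- tray_3: Third largest tray, loose, aluminium, L-shaped, on its foot; may be absent. Origin: foot underside, mid-plate. Mm: plate x -4..4, 70 wide (y), to z 100; window y -20..20, z 54..90, its top edge rests on the hook. Grip lug on top: 22 wide (y), 8 thick, z 100..135. Foot 5 thick, to x -58, lip 10 high. Ribs behind to x 12. About 240 g.
- tray_4: Smallest tray, loose, aluminium, L-shaped, on its foot; may be absent. Origin: foot underside, mid-plate. Mm: plate x -4..4, 62 wide (y), to z 80; window y -20..20, z 34..70, its top edge rests on the hook. Grip lug on top: 22 wide (y), 8 thick, z 80..115. Foot 5 thick, to x -50, lip 10 high. Ribs behind to x 12. About 180 g.
- keeper (a joint): Travel (m) along rack +y of the keeper, a 12 mm square bar across the mouth of the hook, just before its tip (rack x -118..-106, z 166..178; free end at rack y -10 when closed). 0 closed, at most 0.086; parked in the notch about 0.064 (free end at y +54). A spring (3 N closed, 9 N fully back) pushes it shut; closed, it stops a tray from going on.
- handle (a joint): Position (m) of the keeper handle across its J-shaped deck slot, along rack +x: 0 main slot, 0.024 notch lane; a spring (1 to 3 N) pushes it to 0. To park: keeper back (+y) past 0.078, handle fully across to 0.024, let it return (-y) about 15 mm into the notch, where a land holds it. To free: +y past 0.078, across to 0; the spring then shuts the keeper.
- handle_top (a point): Centre of the top of the keeper handle, an upright round black grip 18 mm in diameter, from 7 to 57 mm above the deck (top at rack z 252). Closed it stands at rack x -112, y 95. It moves with the keeper along y and across the slot along x. Axes as the rack.
- slide (a joint): Position in m of the ready slide along its track (rack +y), 0 to 0.115. It stays where it is left (friction about 1.5 N).
- slide_top (a point): Centre of the top of the ready slide's grip, a black block 28 mm (x) by 16 mm (y) by 45 mm high with a white line across its middle, on the deck (top at rack z 240 mm, rack x -35 mm). The point lies on the white line.
- index_clip: Small dark clip with a thin brass fin, fixed on the deck beside the slide's track, at rack x 2 mm; origin on the deck under the fin, 24 mm high, axes as the rack. The fin's y is where the slide's white line must stand.
- hammer: Bystander: hammer, 260 mm long, lying on the bench right of the trays. Origin under its middle.
- oil_bottle: Bystander: white plastic bottle, 64 mm across, 170 mm high, beyond the trays. Origin under its centre.
- screw_tin: Bystander: steel tin, 80 mm across, 70 mm high, beyond the trays. Origin under its centre.
Things that resemble listed ones, but are neither listed nor needed, are in the scene too. Leave any blue or brown look-alike of the tray_4 alone.

How it is judged (in metres and radians):
On the way, in this order (a step that is already met when the one before it is completed fails the run):
1. the keeper is parked in its notch and stays open with the handle let go (value of joint keeper between 0.058 and 0.07 m and value of joint handle above 0.018 m and contact force between handle and the fingers below 0.2 N), for 0.5 s.
2. all trays hang on the hook in order of size, let go, with the keeper still parked (x of tray_1 in the frame of rack between -0.085 and 0 m and y of tray_1 in the frame of rack between -0.025 and 0.025 m and z of tray_1 in the frame of rack between 0.038 and 0.062 m and angle between each of tray_1, tray_2, tray_3, tray_4's own z axis and vertical below 0.2 rad and linear speed of each of tray_1, tray_2, tray_3, tray_4 below 0.03 m/s and contact force between each of tray_1, tray_2, tray_3, tray_4 and the fingers below 0.2 N and x of tray_2 in the frame of rack between -0.085 and 0 m and y of tray_2 in the frame of rack between -0.025 and 0.025 m and z of tray_2 in the frame of rack between 0.058 and 0.082 m and x of tray_3 in the frame of rack between -0.085 and 0 m and y of tray_3 in the frame of rack between -0.025 and 0.025 m and z of tray_3 in the frame of rack between 0.078 and 0.102 m and x of tray_4 in the frame of rack between -0.085 and 0 m and y of tray_4 in the frame of rack between -0.025 and 0.025 m and z of tray_4 in the frame of rack between 0.098 and 0.122 m and x of each of tray_2, tray_3, tray_4 in the frame of tray_1 below -0.01 m and x of each of tray_3, tray_4 in the frame of tray_2 below -0.01 m and x of tray_4 in the frame of tray_3 below -0.01 m and value of joint keeper between 0.058 and 0.07 m and value of joint handle above 0.018 m), for 0.3 s.
3. the keeper is closed again in front of the hung trays (value of joint keeper below 0.006 m and x of tray_1 in the frame of rack between -0.085 and 0 m and y of tray_1 in the frame of rack between -0.025 and 0.025 m and z of tray_1 in the frame of rack between 0.038 and 0.062 m and angle between each of tray_1, tray_2, tray_3, tray_4's own z axis and vertical below 0.2 rad and linear speed of each of tray_1, tray_2, tray_3, tray_4 below 0.03 m/s and contact force between each of tray_1, tray_2, tray_3, tray_4 and the fingers below 0.2 N and x of tray_2 in the frame of rack between -0.085 and 0 m and y of tray_2 in the frame of rack between -0.025 and 0.025 m and z of tray_2 in the frame of rack between 0.058 and 0.082 m and x of tray_3 in the frame of rack between -0.085 and 0 m and y of tray_3 in the frame of rack between -0.025 and 0.025 m and z of tray_3 in the frame of rack between 0.078 and 0.102 m and x of tray_4 in the frame of rack between -0.085 and 0 m and y of tray_4 in the frame of rack between -0.025 and 0.025 m and z of tray_4 in the frame of rack between 0.098 and 0.122 m and x of each of tray_2, tray_3, tray_4 in the frame of tray_1 below -0.01 m and x of each of tray_3, tray_4 in the frame of tray_2 below -0.01 m and x of tray_4 in the frame of tray_3 below -0.01 m), for 0.3 s.
At the end, for the whole second after the job is handed in: Every tray hangs by its window, let go and at rest: upright within 0.2 rad, within 12 mm of its hung height and 25 mm of the hook's centre line, each smaller one 10 mm or more in front of every larger; keeper closed within 6 mm; slide line within 4 mm of the fin (all of step 3 and y of slide_top in the frame of index_clip between -0.004 and 0.004 m and velocity of joint slide between -0.005 and 0.005 m/s); the robot touches nothing.
It fails at once if a bystander (hammer, bottle or tin) is moved more than 30 mm (distance of any of hammer, oil_bottle, screw_tin from where it was at the start of the episode above 0.03 m).
Of tray_1, tray_2, tray_3, tray_4 only 2 to 4 are there at a start; the rules pass over those that are not, and their reading is None.
At some moment in a run one of tray_1, tray_2, tray_3, tray_4 may be knocked a few centimetres aside while the robot is not near it.
It also fails if it takes over 210 s, if anything falls off the work surface, if the arm or the gripper's body presses on something with over 40 N, if the wrist force passes 120 N, or if a joint passes its speed limit or range.

## Working session

There is one attempt and no reset: what is moved stays moved. The work goes in short steps, Python scripts to look and compute and a tool call to move; the robot and the scene stay as the last step left them, time stands still between calls to the robot, and variables do not carry over. Pictures are saved under pics/ and viewed, and the job is handed in when it is done.

Besides the shell and the picture viewer there is one more tool, called as name(argument=value, ...) on one line, values as JSON. move_arm: Moves the arm, as the interface text tells. Its arguments: {"type":"object","properties":{"deltas":{"type":"string"},"grip":{"type":"number"}},"required":["deltas"]}

```bash
mkdir -p pics; python3 - <<'E'
from bench import telemetry, eyes
import cv2
print(telemetry.read_state())
for n in ["scene","top","wrist"]:
    d=eyes.get_image(n); cv2.imwrite(f"pics/{n}0.png",d["pixels"])
    print(n,{k:v for k,v in d.items() if k not in("pixels","range_z")})
E
```

```text
{'clock': 0.0, 'joints': array([ 1.37754569e+00,  3.85548290e-01,  6.55316386e-03, -4.98150666e-04,
       -1.19399276e+00, -2.58645942e-01]), 'joint_vel': array([-7.70990213e-05, -4.96682037e-04, -9.42841280e-04,  1.06225776e-03,
        6.86814225e-05, -7.03311897e-04]), 'joint_efforts': array([-3.43730580e-04, -3.92288053e+01,  1.88403332e+01,  4.18606684e+00,
       -4.62789059e-03,  1.07316362e-05]), 'position': array([272.6164394 , 561.7267481 , 230.19827053]), 'ee_rot': array([ 9.74560896e-01, -2.24120070e-01, -1.95554224e-04,  1.10276238e-03]), 'contact_force': array([ 0.8803435 ,  0.63646457, -0.68149293]), 'wrist_torque': array([ 0.03049963, -0.03362734, -0.04803865]), 'gripper_width': 84.99157959761477}
scene {'fx': 518.135292873514, 'fy': 518.135292873514, 'cx': 315.9159099899178, 'cy': 243.52356407955008, 'origin': array([1116.55512261, -254.65871375,  943.45675656]), 'orientation': array([0.25841163, 0.198458  , 0.56642181, 0.7569704 ]), 'shot': 1}
top {'fx': 530.1494372840688, 'fy': 530.1494372840688, 'cx': 321.87697968476755, 'cy': 235.69182388696632, 'origin': array([ 439.6941211 ,  -71.80312948, 1200.03176848]), 'orientation': array([-0.04065572,  0.03522579,  0.7155603 , -0.69647664]), 'shot': 2}
wrist {'fx': 330.35544149957553, 'fy': 330.35544149957553, 'cx': 315.20215294232383, 'cy': 238.56233416966597, 'tool_from_camera': array([[-1.62566557e-03,  9.57919865e-01,  2.87031165e-01,
         7.31196177e+01],
       [ 9.99998567e-01,  1.42155559e-03,  9.19506062e-04,
         5.29989634e-01],
       [ 4.72782366e-04,  2.87032248e-01, -9.57920803e-01,
        -1.41735517e+02],
       [ 0.00000000e+00,  0.00000000e+00,  0.00000000e+00,
         1.00000000e+00]]), 'shot': 3}
```

View pics/scene0.png

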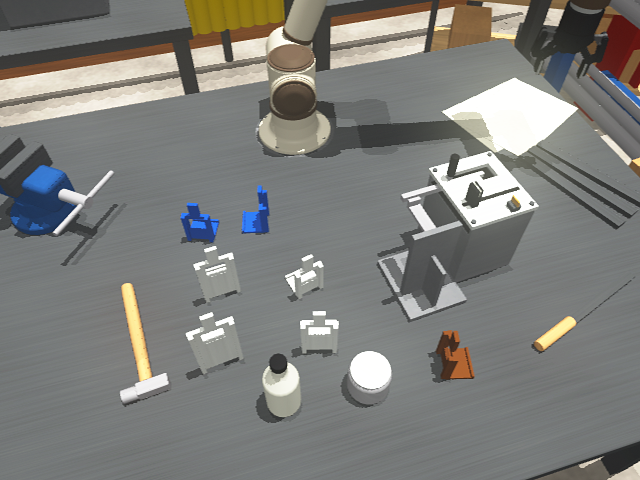

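View pics/top0.png

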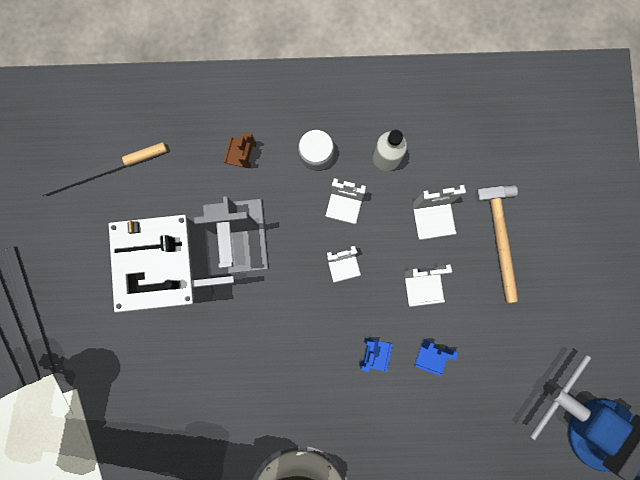

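View pics/wrist0.png

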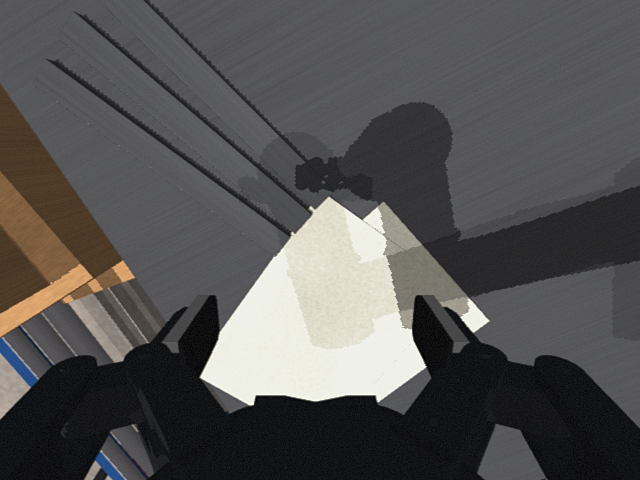

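```bash
cat > h.py <<'E'
import numpy as np, cv2
from scipy.spatial.transform import Rotation as R
from bench import telemetry, eyes
def cloud(d, pose=None):
    Z=d["range_z"].astype(float); v,u=np.mgrid[0:480,0:640]
    x=(u-d["cx"])/d["fx"]*Z; y=-(v-d["cy"])/d["fy"]*Z
    P=np.stack([x,y,-Z],-1)
    if "origin" in d:
        W=P@R.from_quat(d["orientation"]).as_matrix().T+d["origin"]
    else:
        T=d["tool_from_camera"]; P=P@T[:3,:3].T+T[:3,3]
        W=P@R.from_quat(pose["ee_rot"]).as_matrix().T+pose["position"]
    W[Z<=0]=np.nan
    return W
E
python3 - <<'E'
from h import *
for n in ["top","scene"]:
    d=eyes.get_image(n)
    np.save(f"{n}.npy",cloud(d))
    for k in ["rack","tray_1","handle_top","slide_top","index_clip","hammer","oil_bottle","screw_tin"]:
        print(n,k,[(np.round(b["point"]).astype(int).tolist(),round(b["p"],2)) for b in eyes.boxes_of(d,k)])
W=np.load("top.npy")
z=W[...,2]
m=((z>188)&(z<202)&(W[...,1]>150)).astype(np.uint8)
n,l,s,c=cv2.connectedComponentsWithStats(m)
for i in range(1,n):
    if s[i,4]>500:
        P=W[l==i]; print(s[i],np.median(P,0),cv2.minAreaRect(P[:,:2].astype(np.float32)))
b=W[(abs(z)<15)]; print("bench z",np.median(b,0))
E
```

```text
top rack [([529, 195, 195], 0.88)]
top tray_1 [([499, -109, 5], 0.9), ([449, -287, 2], 0.82), ([644, -114, 10], 0.7), ([761, 108, 15], 0.63), ([294, -294, 5], 0.61), ([614, -314, 1], 0.58), ([300, -176, 7], 0.58)]
top handle_top [([464, 208, 243], 0.53)]
top slide_top [([534, 220, 238], 0.55)]
top index_clip [([573, 298, 205], 0.47)]
top hammer [([564, -466, 22], 0.59)]
top oil_bottle [([734, -210, 113], 0.94), ([465, 167, 179], 0.61), ([536, 220, 240], 0.57), ([527, 194, 194], 0.39)]
top screw_tin [([754, -58, 68], 0.75)]
scene rack [([584, 198, 155], 0.56)]
scene tray_1 [([521, -109, 35], 0.95), ([311, -166, 10], 0.95), ([773, 102, 23], 0.87), ([313, -305, 34], 0.79), ([633, -314, 80], 0.7), ([659, -125, 55], 0.7), ([482, -292, 65], 0.66)]
scene handle_top [([467, 209, 229], 0.51)]
scene slide_top [([543, 216, 231], 0.57)]
scene index_clip [([580, 291, 210], 0.62), ([543, 218, 229], 0.27)]
scene hammer [([602, -469, 26], 0.81)]
scene oil_bottle [([763, -217, 110], 0.65)]
scene screw_tin [([777, -67, 68], 0.65)]
[ 109  215   84   97 5976] [508.08785564 262.19900938 196.08875773] ((506.45574951171875, 263.48223876953125), (170.39991760253906, 149.5294952392578), 4.598832607269287)
bench z [490.18519368 -73.5982015    1.20783117]
```

```bash
python3 - <<'E'
from h import *
W=np.load("top.npy");S=np.load("scene.npy")
A=np.concatenate([W.reshape(-1,3),S.reshape(-1,3)]);A=A[~np.isnan(A[:,0])]
ctr={"a":(499,-109),"b":(449,-287),"c":(644,-114),"d":(614,-314)}
for k,(cx,cy) in ctr.items():
    for nm,C in(("top",W.reshape(-1,3)),("scene",S.reshape(-1,3))):
        P=C[(abs(C[:,0]-cx-25)<75)&(abs(C[:,1]-cy)<70)&(C[:,2]>30)]
        zt=np.percentile(P[:,2],99.5); 
        for H in(175,155,135,115):
            if abs(zt-H)<9:
                L=P[P[:,2]>H-28]; E=P[(abs(P[:,2]-(H-35))<5)]
                Fp=C[(abs(C[:,0]-cx)<75)&(abs(C[:,1]-cy)<60)&(C[:,2]>3)&(C[:,2]<9)]
                print(k,nm,round(zt),H,"lug",L.mean(0).round(1),np.ptp(L,0).round(),len(L),"lugtop",P[P[:,2]>H-5].mean(0).round(1),"edge",cv2.minAreaRect(E[:,:2].astype(np.float32)) if len(E)>3 else 0)
# rack checks
c,s=np.cos(np.radians(4.6)),np.sin(np.radians(4.6))
O=np.array([582.6,127.7]); Rm=np.array([[c,-s],[s,c]])
for nm,C in(("top",W.reshape(-1,3)),("scene",S.reshape(-1,3))):
    r=np.c_[(C[:,:2]-O)@Rm,C[:,2]]
    b=r[(abs(r[:,0])<40)&(abs(r[:,1])<58)&(r[:,2]>190)]
    print(nm,"plate",b.min(0),b.max(0),np.median(b,0))
    b=r[(r[:,0]<-40)&(r[:,0]>-100)&(abs(r[:,1])<20)&(r[:,2]>168)]
    print("hook",b.min(0),b.max(0),np.median(b,0))
    b=r[(r[:,0]<-100)&(r[:,0]>-135)&(abs(r[:,1])<60)&(r[:,2]>158)]
    print("keeper",b.min(0),b.max(0),np.median(b,0))
    b=r[(abs(r[:,0]+112)<40)&(abs(r[:,1]-95)<40)&(r[:,2]>245)]
    if len(b):print("handle",b.min(0),b.max(0),np.median(b,0))
    b=r[(abs(r[:,0]+35)<30)&(abs(r[:,1]-100)<60)&(r[:,2]>233)]
    if len(b):print("slide",b.min(0),b.max(0),np.median(b,0))
    b=r[(abs(r[:,0]-2)<16)&(abs(r[:,1]-170)<60)&(r[:,2]>201)]
    if len(b):print("clip",b.min(0),b.max(0),np.median(b,0))
E
```

```text
a top 120 115 lug [ 519.1 -105.   113.4] [12. 21. 34.] 53 lugtop [ 519.7 -105.   116.2] edge ((523.57373046875, -104.40094757080078), (15.981243133544922, 62.175418853759766), 12.751476287841797)
a scene 117 115 lug [ 523.  -107.8  105. ] [13. 23. 30.] 129 lugtop [ 521.4 -107.5  114.1] edge ((525.041259765625, -106.50867462158203), (17.40592384338379, 61.39035415649414), 13.288981437683105)
b top 160 155 lug [ 475.3 -283.2  153.4] [ 9. 22. 31.] 56 lugtop [ 475.4 -284.5  156. ] edge ((479.2989807128906, -284.73321533203125), (15.763824462890625, 77.01702117919922), 6.104574680328369)
b scene 155 155 lug [ 478.9 -287.5  144. ] [14. 22. 29.] 141 lugtop [ 477.1 -287.8  153.5] edge ((480.3111877441406, -287.2552185058594), (19.071958541870117, 77.70784759521484), 5.212216854095459)
c top 139 135 lug [ 658.1 -121.2  130.3] [12. 21. 33.] 71 lugtop [ 659.2 -121.3  136. ] edge ((662.7569580078125, -122.92205810546875), (69.40929412841797, 16.409225463867188), 73.74850463867188)
c scene 137 135 lug [ 662.7 -124.3  126.2] [14. 21. 31.] 142 lugtop [ 661.2 -124.   134.4] edge ((663.9302368164062,
[... 1361 characters left out ...]
9.30426583  -4.50946568 198.65986546]
hook [-88.35856314 -15.71011471 169.89357535] [-40.4618224   10.47799147 196.50567659] [-69.02358451  -3.70767255 179.8586236 ]
keeper [-118.97284885  -13.2631512   162.4975343 ] [-103.34987087   59.61299334  180.13626571] [-108.52879443   23.83951902  176.10821049]
handle [-119.29356479   83.65847877  245.48269081] [-102.11840289  102.56119177  253.8811612 ] [-108.89826313   91.03033774  249.85889483]
slide [-48.56408584  87.27025765 233.53215914] [-19.2233884  103.73654933 243.20653147] [-33.03207604  93.94391107 238.85259588]
clip [ -6.22748689 152.63097189 201.22637022] [ 17.61922516 173.60924493 220.01793549] [  7.9568233  162.1295838  207.14055265]
```

```bash
cat >> h.py <<'E'
O=np.array([582.6,127.7]); TH=np.radians(4.6)
def rack(p): # world -> rack
    c,s=np.cos(TH),np.sin(TH); p=np.asarray(p,float)
    q=p.copy(); q[...,:2]=(p[...,:2]-O)@np.array([[c,-s],[s,c]]); return q
def unrack(p):
    c,s=np.cos(TH),np.sin(TH); p=np.asarray(p,float)
    q=p.copy(); q[...,:2]=p[...,:2]@np.array([[c,s],[-s,c]])+O; return q
def plan(world, yaw_deg):
    """turn first (tool rotvec), then shift in the turned frame, cm"""
    st=telemetry.read_state(); Rc=R.from_quat(st["ee_rot"])
    Rt=R.from_euler("z",yaw_deg,degrees=True)*R.from_euler("x",180,degrees=True)
    rv=(Rc.inv()*Rt).as_rotvec()
    d=Rt.inv().apply(np.asarray(world,float)-st["position"])/10
    print("clock",round(st["clock"],2),"pos",st["position"].round(1),"rack",rack(st["position"]).round(1),"w",round(st["gripper_width"],1),"F",st["contact_force"].round(1),"| turn",rv.round(4),"shift cm",d.round(2))
E
python3 -c "
from h import *
plan(unrack([-112,94,330]),4.6)"
```

```text
clock 1.05 pos [272.8 562.3 231.3] rack [-273.9  458.   231.3] w 85.4 F [-0.   0.1 -0.4] | turn [-0.     -0.     -0.5321] shift cm [16.19 36.4  -9.87]
```

move_arm(deltas="0 0 -3.3 0 0 -0.1774; 0 0 -3.3 0 0 -0.1774; 0 0 -3.3 0 0 -0.1773; 2.3 5.2 0 0 0 0; 2.3 5.2 0 0 0 0; 2.3 5.2 0 0 0 0; 2.3 5.2 0 0 0 0; 2.3 5.2 0 0 0 0; 2.3 5.2 0 0 0 0; 2.4 5.2 0 0 0 0; 0 0 0 0 0 0; 0 0 0 0 0 0")

```text
clock: 2.55
position: [463.5, 212.4, 330.4]
ee_rot: [0.999, 0.04, 0.0, -0.0]
contact_force: [-0.5, 0.2, 0.3]
gripper_width: 85.9
```

```bash
python3 - <<'E'
from h import *
st=telemetry.read_state()
d=eyes.get_image("wrist"); cv2.imwrite("pics/w1.png",d["pixels"])
C=cloud(d,st).reshape(-1,3); np.save("w1.npy",C)
plan(unrack([-112,94,330]),4.6)
r=rack(C)
def show(n,m):
    b=r[m]; 
    if len(b)>5: print(n,len(b),np.percentile(b,2,axis=0).round(1),np.percentile(b,98,axis=0).round(1))
show("handle",(abs(r[:,0]+112)<30)&(abs(r[:,1]-95)<30)&(r[:,2]>246)&(r[:,2]<262))
show("slide",(abs(r[:,0]+35)<30)&(abs(r[:,1]-100)<40)&(r[:,2]>236)&(r[:,2]<250))
show("clip",(abs(r[:,0]-2)<16)&(abs(r[:,1]-170)<40)&(r[:,2]>214)&(r[:,2]<230))
m=(abs(r[:,2]-195)<4)&(r[:,1]>60)
show("deck",m)
P=r[m][:,:2]
print(cv2.minAreaRect(P.astype(np.float32)))
for k in ["handle_top","slide_top","index_clip"]:
    for b in eyes.boxes_of(d,k): print(k,b["p"],b["point"],"rack",rack(b["point"]))
E
```

```text
clock 2.6 pos [463.3 212.9 330.3] rack [-112.1   94.5  330.3] w 85.4 F [-0.4 -0.7 -0.7] | turn [-0.0002  0.      0.0006] shift cm [0.01 0.05 0.03]
handle 470 [-119.8   86.7  247. ] [-104.2  102.3  252.3]
slide 1002 [-49.1  90.3 237.4] [-22.2 105.2 240.5]
clip 207 [ -6.5 163.8 214.2] [ 14.9 167.  219.4]
deck 31830 [-146.6   69.8  192.7] [ 16.7 211.8 196.2]
((-65.720458984375, 141.0557098388672), (147.73025512695312, 169.61988830566406), 89.93975830078125)
handle_top 0.95 [467.9, 214.5, 250.0] rack [-107.36927073   95.71922327  250.        ]
slide_top 0.84 [537.7, 221.9, 238.5] rack [-37.20063297  97.49750205 238.5       ]
index_clip 0.69 [573.7, 293.4, 203.0] rack [  4.41762974 165.88003059 203.        ]
```

View pics/w1.png

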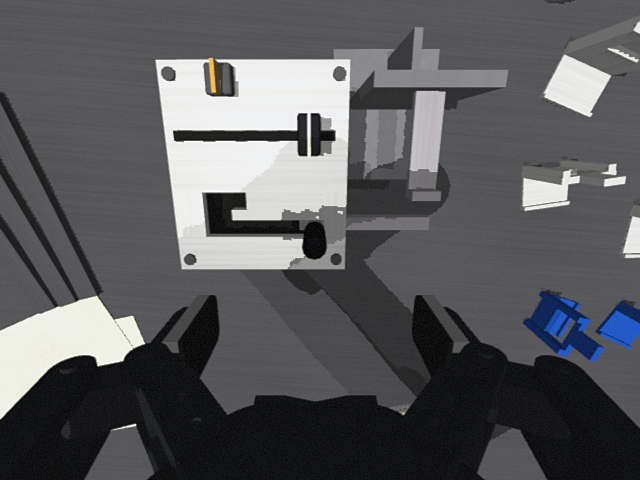

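The wrist picture shows the deck (156..350, 60..268), the handle at (314,240), the slide at (310,133) and the brass fin at (213,77). The measured points agree with the rack pose to within 1 mm. Next I grip the handle.

move_arm(deltas="0 0 4 0 0 0; 0 0 4 0 0 0; 0 0 3.4 0 0 0; 0 0 0 0 0 0; 0 0 0 0 0 0", grip=5)

```text
clock: 3.38
position: [464.3, 213.5, 217.9]
ee_rot: [0.999, 0.041, 0.001, -0.0]
contact_force: [-0.3, 0.3, 0.0]
gripper_width: 49.8
```

move_arm(deltas="0 0 0 0 0 0; 0 0 0 0 0 0; 0 0 0 0 0 0; 0 0 0 0 0 0; 0 0 0 0 0 0; 0 0 0 0 0 0; 0 0 0 0 0 0", grip=0)

```text
clock: 4.25
position: [464.3, 213.3, 217.8]
ee_rot: [0.999, 0.04, 0.001, -0.001]
contact_force: [-1.0, 2.2, 5.6]
gripper_width: 16.5
```

```bash
python3 - <<'E'
from h import *
plan(unrack([-112,94.5,216]),4.6)
E
```

```text
clock 4.25 pos [464.3 213.3 217.8] rack [-111.    94.8  217.8] w 16.5 F [-1.   2.2  5.6] | turn [-0.0019 -0.003   0.0005] shift cm [-0.1   0.03  0.18]
```

move_arm(deltas="0 -1.5 0 0 0 0; 0 -1.5 0 0 0 0; 0 -1.5 0 0 0 0; 0 -1.5 0 0 0 0; 0 -1.2 0 0 0 0; 0 -1 0 0 0 0; 0 0 0 0 0 0; 0 0 0 0 0 0")

```text
clock: 5.25
position: [457.6, 291.3, 217.8]
ee_rot: [0.999, 0.04, 0.0, 0.003]
contact_force: [0.7, -7.7, 7.6]
gripper_width: 16.5
```

```bash
python3 - <<'E'
from h import *
plan(unrack([-112,94.5,216]),4.6)
d=eyes.get_image("top"); W=rack(cloud(d)); cv2.imwrite("pics/t1.png",cv2.resize(d["pixels"][180:330,80:300],None,fx=3,fy=3))
k=W[(abs(W[...,0]+112)<10)&(W[...,1]<60)&(W[...,1]>-30)&(abs(W[...,2]-178)<8)];print(k[:,1].min() if len(k) else None)
E
```

```text
clock 5.25 pos [457.6 291.3 217.8] rack [-111.4  173.1  217.8] w 16.5 F [ 0.7 -7.7  7.6] | turn [ 0.0055 -0.0005  0.    ] shift cm [-0.06  7.86  0.18]
None
```

View pics/t1.png

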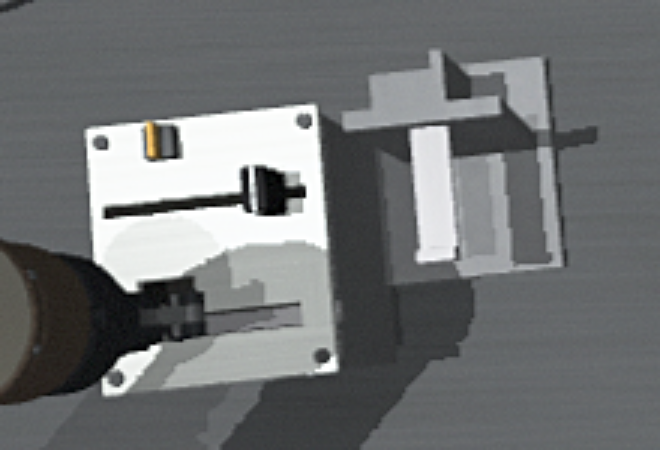

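move_arm(deltas="0 -0.5 0 0 0 0; 0 0 0 0 0 0; 0.8 0 0 0 0 0; 0.8 0 0 0 0 0; 0.8 0 0 0 0 0; 0.1 0 0 0 0 0; 0 0 0 0 0 0; 0 0 0 0 0 0")

```text
clock: 6.3
position: [481.2, 297.4, 217.8]
ee_rot: [0.999, 0.04, -0.001, 0.003]
contact_force: [-2.3, -9.5, 9.4]
gripper_width: 16.8
```

```bash
python3 - <<'E'
from h import *
plan(unrack([-112,94.5,216]),4.6)
E
```

```text
clock 6.3 pos [481.2 297.4 217.8] rack [-87.5 177.3 217.8] w 16.8 F [-2.3 -9.5  9.4] | turn [ 0.0067  0.002  -0.0006] shift cm [-2.45  8.28  0.18]
```

Fully across (23.5 to 24 mm). Now I let it return into the notch.

move_arm(deltas="0 0.6 0 0 0 0; 0 0.6 0 0 0 0; 0 0.6 0 0 0 0; 0 0.2 0 0 0 0; 0 0 0 0 0 0; 0 0 0 0 0 0")

```text
clock: 7.05
position: [482.7, 279.1, 217.8]
ee_rot: [0.999, 0.04, -0.0, 0.002]
contact_force: [-3.2, -4.7, 8.2]
gripper_width: 16.2
```

```bash
python3 - <<'E'
from h import *
plan(unrack([-112,94.5,216]),4.6)
E
```

```text
clock 7.05 pos [482.7 279.1 217.8] rack [-87.4 158.9 217.8] w 16.2 F [-3.2 -4.7  8.2] | turn [ 0.0036  0.001  -0.0002] shift cm [-2.46  6.44  0.18]
```

move_arm(deltas="0 0 0 0 0 0; 0 0 0 0 0 0; 0 0 0 0 0 0; 0 0 0 0 0 0; 0 0 -4 0 0 0; 0 0 -5 0 0 0; 0 0 -5 0 0 0; 0 0 0 0 0 0", grip=5)

```text
clock: 8.05
position: [484.5, 282.3, 361.3]
ee_rot: [0.999, 0.04, 0.004, -0.003]
contact_force: [-0.3, 0.4, -0.1]
gripper_width: 49.9
```

```bash
python3 - <<'E'
from h import *
st=telemetry.read_state()
d=eyes.get_image("wrist"); cv2.imwrite("pics/w2.png",d["pixels"])
r=rack(cloud(d,st)).reshape(-1,3)
b=r[(abs(r[:,0]+100)<35)&(abs(r[:,1]-150)<50)&(r[:,2]>246)&(r[:,2]<260)]; print(np.percentile(b,2,axis=0),np.percentile(b,98,axis=0))
b=r[(abs(r[:,0]+112)<12)&(abs(r[:,1])<67)&(r[:,2]>160)&(r[:,2]<200)]; print(b[:,1].min() if len(b) else 0)
E
```

```text
[-95.89942088 150.44318884 247.30859807] [-80.38434288 165.68674985 252.34149528]
53.19050181440962
```

View pics/w2.png

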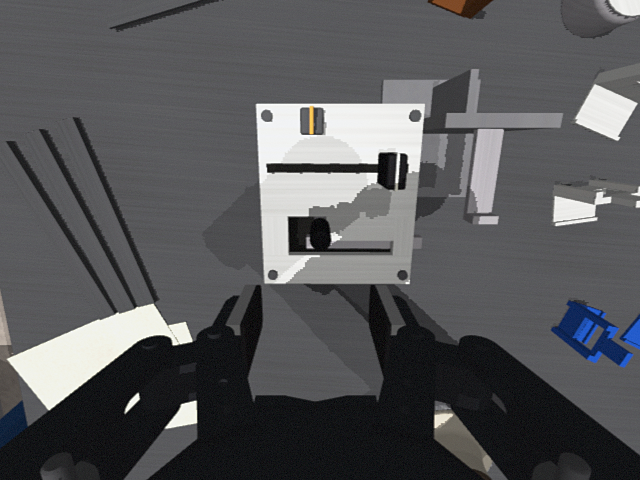

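```bash
python3 - <<'E'
from h import *
plan([615,-314,330],8)
E
```

```text
clock 8.1 pos [483.4 281.8 358.2] rack [-86.5 161.5 358.2] w 50.0 F [ 0.  -0.4 -0.8] | turn [-0.003  -0.0033 -0.0593] shift cm [ 4.74 60.83  2.82]
```

move_arm(deltas="0 0 0 0 0 -0.0593; 0.4 5.5 0.2 0 0 0; 0.4 5.5 0.2 0 0 0; 0.4 5.5 0.2 0 0 0; 0.4 5.5 0.3 0 0 0; 0.4 5.5 0.3 0 0 0; 0.5 5.5 0.3 0 0 0; 0.5 5.5 0.3 0 0 0; 0.5 5.5 0.3 0 0 0; 0.5 5.5 0.3 0 0 0; 0.4 5.5 0.3 0 0 0; 0.4 5.8 0.1 0 0 0")

```text
clock: 9.6
position: [615.0, -315.4, 325.9]
ee_rot: [0.998, 0.07, -0.002, -0.001]
contact_force: [1.3, 0.0, 0.8]
gripper_width: 49.8
```

```bash
cat >> h.py <<'E'
def tray(n, tag, near):
    """fit tray n from wrist cloud: top edge of plate and lug"""
    H=[0,140,120,100,80][n]; wd=[0,84,78,70,62][n]
    st=telemetry.read_state(); d=eyes.get_image("wrist"); cv2.imwrite(f"pics/{tag}.png",d["pixels"])
    C=cloud(d,st).reshape(-1,3)
    P=C[(np.hypot(C[:,0]-near[0],C[:,1]-near[1])<90)]
    L=P[abs(P[:,2]-(H+35))<5]; E=P[abs(P[:,2]-H)<4]
    # keep only near lug
    lc=np.median(L[:,:2],0); E=E[np.hypot(*(E[:,:2]-lc).T)<55]
    print("lugtop n",len(L),np.median(L,0).round(1), cv2.minAreaRect(L[:,:2].astype(np.float32)))
    print("edge n",len(E),cv2.minAreaRect(E[:,:2].astype(np.float32)))
    return C
E
python3 - <<'E'
from h import *
plan([615,-314,330],8)
tray(1,"w3",(634,-314))
E
```

```text
clock 9.6 pos [ 615.  -315.4  325.9] rack [  -3.2 -444.3  325.9] w 49.8 F [1.3 0.  0.8] | turn [-0.002   0.0032  0.0004] shift cm [ 0.02 -0.14 -0.41]
lugtop n 241 [ 633.4 -315.   174. ] ((633.2744140625, -315.3558044433594), (8.23116397857666, 21.634628295898438), 7.839964389801025)
edge n 669 ((637.0086669921875, -314.6263732910156), (16.079071044921875, 83.2751235961914), 7.313192367553711)
```

View pics/w3.png

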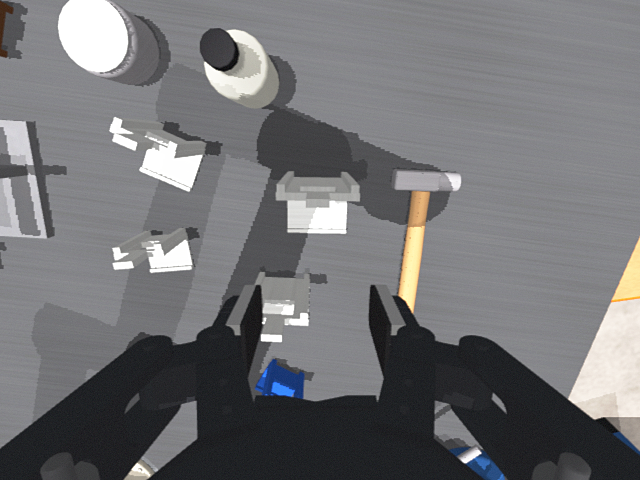

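```bash
python3 - <<'E'
from h import *
plan([630.3,-315.7,180],7.6)
E
```

```text
clock 9.65 pos [ 615.1 -322.   323.7] rack [  -3.7 -450.8  323.7] w 49.9 F [ 2.2 -3.2  1.3] | turn [-0.      0.0055  0.0014] shift cm [ 1.59 -0.42 14.37]
```

move_arm(deltas="0 0 0 0 0 0; 0 0 0 0 0 0; 0 0 0 0 0 0")

```text
clock: 10.02
position: [615.2, -312.9, 328.7]
ee_rot: [0.998, 0.071, 0.0, -0.0]
contact_force: [-0.1, -0.1, -0.3]
gripper_width: 49.7
```

```bash
python3 - <<'E'
from h import *
tray(1,"w4",(634,-314))
plan([630.3,-315.7,180],7.6)
E
```

```text
lugtop n 221 [ 633.3 -315.9  174.1] ((633.0899047851562, -315.4928894042969), (8.457000732421875, 21.07318115234375), 6.97503662109375)
edge n 645 ((637.062744140625, -315.0645751953125), (15.641287803649902, 83.12747192382812), 7.180035591125488)
clock 10.07 pos [ 615.3 -312.9  328.9] rack [  -2.8 -441.8  328.9] w 50.2 F [-0.3  0.1  0.5] | turn [ 0.0002 -0.0007  0.0087] shift cm [ 1.45  0.47 14.89]
```

move_arm(deltas="0.7 0.3 5 0 0 0.0087; 0.7 0.2 5 0 0 0; 0 0 4.9 0 0 0; 0 0 0 0 0 0; 0 0 1.2 0 0 0; 0 0 1.2 0 0 0; 0 0 1.1 0 0 0; 0 0 0 0 0 0; 0 0 0 0 0 0")

```text
clock: 11.2
position: [630.0, -317.5, 144.8]
ee_rot: [0.998, 0.065, 0.0, 0.0]
contact_force: [0.6, 0.0, 0.7]
gripper_width: 50.0
```

```bash
python3 - <<'E'
from h import *
plan([630.3,-315.7,145],7.6)
E
```

```text
clock 11.2 pos [ 630.  -317.5  144.8] rack [  11.5 -447.5  144.8] w 50.0 F [0.6 0.  0.7] | turn [ 0.0006 -0.0006 -0.0017] shift cm [ 0.05 -0.17 -0.02]
```

move_arm(deltas="0 -0.2 0 0 0 0; 0 0 0 0 0 0; 0 0 0 0 0 0; 0 0 0 0 0 0; 0 0 0 0 0 0; 0 0 0 0 0 0; 0 0 0 0 0 0", grip=0)

```text
clock: 12.08
position: [630.0, -315.4, 145.0]
ee_rot: [0.998, 0.066, 0.001, 0.0]
contact_force: [1.0, -0.2, 4.0]
gripper_width: 20.7
```

move_arm(deltas="0 0 -2 0 0 0; 0 0 -4 0 0 0; 0 0 -4 0 0 0; 0 0 -5 0 0 0; 0 0 0 0 0 0; 0 0 0 0 0 0")

```text
clock: 12.82
position: [628.3, -314.4, 291.1]
ee_rot: [0.998, 0.065, -0.002, -0.002]
contact_force: [-0.4, -0.2, -4.8]
gripper_width: 21.0
```

```bash
python3 - <<'E'
from h import *
plan(unrack([-150,0,295]),4.6)
d=eyes.get_image("scene");cv2.imwrite("pics/s1.png",d["pixels"])
E
```

```text
clock 12.82 pos [ 628.3 -314.4  291.1] rack [  10.1 -444.4  291.1] w 21.0 F [-0.4 -0.2 -4.8] | turn [-0.0039  0.0047  0.0501] shift cm [-16.01 -44.44  -0.39]
```

View pics/s1.png

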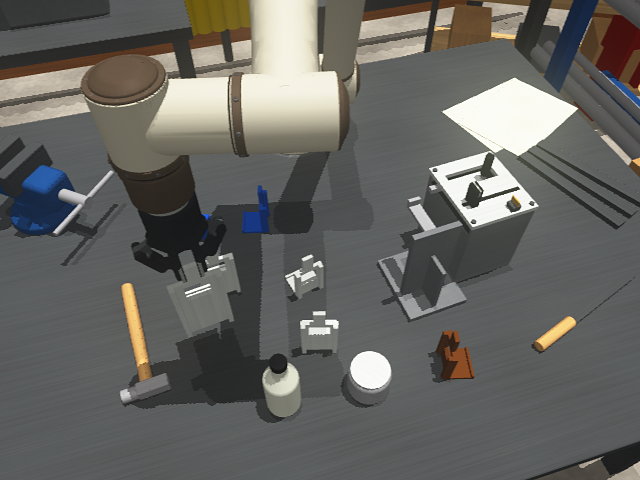

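move_arm(deltas="0 0 -1 0 0 0.0501; -2 -3 0 0 0 0; -2 -5 0 0 0 0; -2 -5 0 0 0 0; -2 -5 0 0 0 0; -2 -5 0 0 0 0; -2 -5 0 0 0 0; -2 -5 0 0 0 0; -2 -5 0 0 0 0; -2 -4 0 0 0 0; 0 -2.4 0 0 0 0; 0 0 0 0 0 0")

```text
clock: 14.38
position: [412.9, 113.5, 302.5]
ee_rot: [0.999, 0.042, -0.002, 0.001]
contact_force: [1.0, 0.5, -3.5]
gripper_width: 20.6
```

move_arm(deltas="0 0 0 0 0 0; 0 0 0 0 0 0; 0 0 0 0 0 0")

```text
clock: 14.75
position: [414.3, 112.1, 304.1]
ee_rot: [0.999, 0.04, -0.0, 0.0]
contact_force: [-0.6, 0.8, -3.0]
gripper_width: 20.4
```

```bash
python3 - <<'E'
from h import *
plan(unrack([-165,0,216]),4.6)
st=telemetry.read_state();d=eyes.get_image("wrist");cv2.imwrite("pics/w5.png",d["pixels"])
C=cloud(d,st); Rc=R.from_quat(st["ee_rot"])
T=Rc.inv().apply(C.reshape(-1,3)-st["position"])  # tool coords
b=T[(abs(T[:,1])<60)&(T[:,2]>0)&(T[:,2]<30)&(abs(T[:,0])<60)]
if len(b):print("tray in tool",b.min(0),b.max(0),len(b))
E
```

```text
clock 14.75 pos [414.3 112.1 304.1] rack [-169.    -2.1  304.1] w 20.4 F [-0.6  0.8 -3. ] | turn [ 0.0003  0.0005 -0.0009] shift cm [ 0.4  -0.21  8.81]
tray in tool [ -1.23804233 -41.56078843   0.073221  ] [16.01421496 42.51980148 29.96468246] 4431
```

View pics/w5.png

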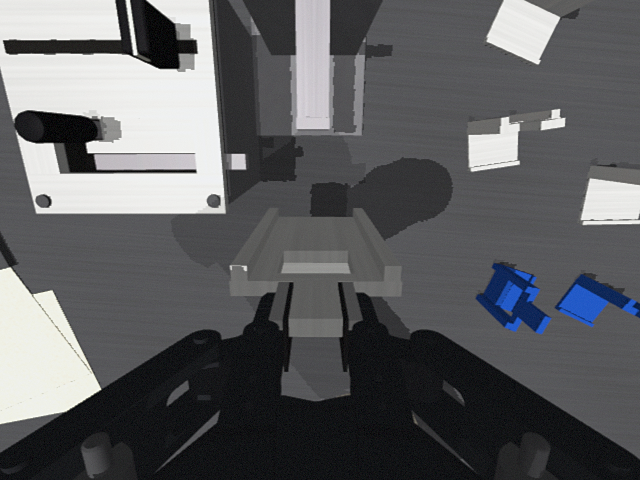

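move_arm(deltas="0.4 -0.2 4 0 0 0; 0 0 4.8 0 0 0; 0 0 0 0 0 0; 0 0 0 0 0 0")

```text
clock: 15.3
position: [419.6, 115.6, 218.3]
ee_rot: [0.999, 0.041, 0.002, -0.0]
contact_force: [0.5, -0.1, -2.8]
gripper_width: 20.8
```

```bash
python3 - <<'E'
from h import *
plan(unrack([-18,0,216]),4.6)
E
```

```text
clock 15.3 pos [419.6 115.6 218.3] rack [-163.4    1.   218.3] w 20.8 F [ 0.5 -0.1 -2.8] | turn [-0.0006 -0.0036  0.001 ] shift cm [14.54  0.1   0.23]
```

move_arm(deltas="1.5 0 0 0 0 0; 1.5 0.1 0.1 0 0 0; 1.5 0 0 0 0 0; 1.5 0 0 0 0 0; 1.5 0 0 0 0 0; 0 0 0 0 0 0; 0 0 0 0 0 0")

```text
clock: 16.18
position: [492.5, 120.0, 215.0]
ee_rot: [0.999, 0.04, -0.001, 0.0]
contact_force: [0.7, 0.3, -3.0]
gripper_width: 20.5
```

```bash
python3 - <<'E'
from h import *
plan(unrack([-18,0,216]),4.6)
d=eyes.get_image("scene");cv2.imwrite("pics/s2.png",cv2.resize(d["pixels"][100:340,330:580],None,fx=2.4,fy=2.4))
E
```

```text
clock 16.18 pos [492.5 120.  215. ] rack [-90.5  -0.5 215. ] w 20.5 F [ 0.7  0.3 -3. ] | turn [0.0003 0.0011 0.0003] shift cm [ 7.25 -0.05 -0.1 ]
```

View pics/s2.png

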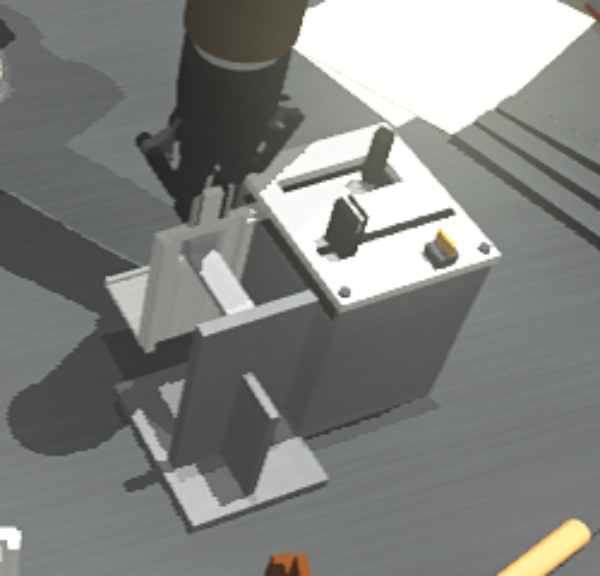

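Hook is through the window, with no contact force. I carry on to x -18, then lower.

move_arm(deltas="1.5 0 0 0 0 0; 1.5 0 0 0 0 0; 1.5 0 0 0 0 0; 1.5 0 0 0 0 0; 1.2 0 0 0 0 0; 0 0 0 0 0 0; 0 0 0 0 0 0")

```text
clock: 17.1
position: [564.4, 125.9, 215.2]
ee_rot: [0.999, 0.04, -0.0, 0.0]
contact_force: [-0.5, -0.5, -3.5]
gripper_width: 20.8
```

```bash
python3 - <<'E'
from h import *
plan(unrack([-18,0,196]),4.6)
E
```

```text
clock 17.1 pos [564.4 125.9 215.2] rack [-18.3  -0.3 215.2] w 20.8 F [-0.5 -0.5 -3.5] | turn [0.     0.0004 0.0004] shift cm [ 0.03 -0.03  1.92]
```

move_arm(deltas="0 0 0.8 0 0 0; 0 0 0.7 0 0 0; 0 0 0.3 0 0 0; 0 0 0 0 0 0; 0 0 0 0 0 0")

```text
clock: 17.73
position: [564.8, 126.0, 197.5]
ee_rot: [0.999, 0.04, 0.0, -0.0]
contact_force: [1.2, -0.2, -2.7]
gripper_width: 21.0
```

```bash
python3 - <<'E'
from h import *
plan(unrack([-18,0,196]),4.6)
E
```

```text
clock 17.73 pos [564.8 126.  197.5] rack [-17.9  -0.2 197.5] w 21.0 F [ 1.2 -0.2 -2.7] | turn [-0.0001 -0.0004  0.0006] shift cm [-0.01 -0.02  0.15]
```

Still carrying the weight; a little lower in small rows.

move_arm(deltas="0 0 0.15 0 0 0; 0 0 0.1 0 0 0; 0 0 0.1 0 0 0; 0 0 0 0 0 0; 0 0 0 0 0 0")

```text
clock: 18.35
position: [564.8, 126.0, 194.9]
ee_rot: [0.999, 0.041, 0.001, -0.0]
contact_force: [-3.5, -0.3, 6.1]
gripper_width: 20.6
```

move_arm(deltas="0 0 0 0 0 0; 0 0 0 0 0 0; 0 0 0 0 0 0; 0 0 0 0 0 0; 0 0 -3 0 0 0; 0 0 -5 0 0 0; 0 0 -5 0 0 0; 0 0 0 0 0 0; 0 0 0 0 0 0", grip=4.5)

```text
clock: 19.48
position: [564.2, 126.0, 323.2]
ee_rot: [0.999, 0.04, -0.0, -0.0]
contact_force: [-0.5, 1.3, -0.9]
gripper_width: 44.9
```

```bash
cat >> h.py <<'E'
def status(tag):
    """hung trays from the cameras, top view crop"""
    for n in("scene","top"):
        d=eyes.get_image(n); W=cloud(d); r=rack(W).reshape(-1,3)
        if n=="scene": cv2.imwrite(f"pics/{tag}.png",d["pixels"])
        b=r[(r[:,0]<-1)&(r[:,0]>-95)&(abs(r[:,1])<40)&(r[:,2]>205)&(r[:,2]<236)]
        if len(b): 
            h,e=np.histogram(b[:,0],bins=np.arange(-95,1,4)); print(n,"lugs x hist",[(int(x),int(c)) for c,x in zip(h,e) if c>3],"y",np.percentile(b[:,1],[2,98]).round(1),"ztop",np.percentile(b[:,2],98).round(1))
        for k,p in {"t1":(633,-315),"t2":(477,-285),"t3":(660,-122),"t4":(520,-106)}.items():
            H={"t1":175,"t2":155,"t3":135,"t4":115}[k]; C=W.reshape(-1,3)
            q=C[(np.hypot(C[:,0]-p[0],C[:,1]-p[1])<80)&(abs(C[:,2]-H+2)<6)]
            if len(q)>3: print("  ",n,k,np.median(q,0).round(1),len(q))
E
python3 - <<'E'
from h import *
status("s3")
plan([460,-285,320],6)
E
```

```text
scene lugs x hist [(-19, 21), (-15, 49), (-11, 54)] y [-13.5   8.5] ztop 226.1
   scene t2 [ 478.4 -287.7  153.5] 65
   scene t3 [ 661.8 -124.2  133.7] 80
   scene t4 [ 522.4 -107.2  114.1] 59
top lugs x hist [(-19, 43), (-15, 19)] y [-11.4  10.6] ztop 229.1
   top t2 [ 475.1 -285.3  155.5] 45
   top t3 [ 659.1 -121.4  135.6] 47
   top t4 [ 520.  -105.1  115.1] 42
clock 19.57 pos [564.  125.8 322.2] rack [-18.7  -0.4 322.2] w 45.0 F [-0.1  0.2 -0.9] | turn [ 0.0008  0.003  -0.024 ] shift cm [-14.64  39.76   0.22]
```

View pics/s3.png

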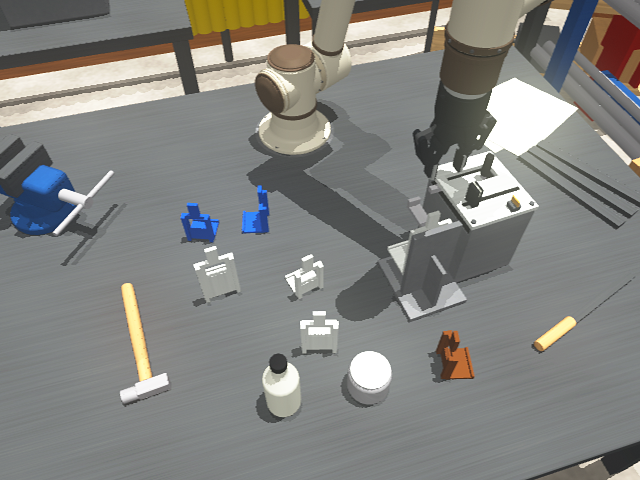

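move_arm(deltas="0 0 -2 0 0 -0.024; -1.6 4.4 0 0 0 0; -1.6 4.4 0 0 0 0; -1.6 4.4 0 0 0 0; -1.6 4.4 0 0 0 0; -1.6 4.4 0 0 0 0; -1.6 4.4 0 0 0 0; -1.6 4.4 0 0 0 0; -1.6 4.4 0 0 0 0; -1.8 4.6 2.2 0 0 0; 0 0 0 0 0 0; 0 0 0 0 0 0")

```text
clock: 21.08
position: [460.9, -285.2, 321.0]
ee_rot: [0.999, 0.052, -0.001, -0.0]
contact_force: [-1.0, -1.2, 0.2]
gripper_width: 44.9
```

move_arm(deltas="0 0 0 0 0 0; 0 0 0 0 0 0; 0 0 0 0 0 0")

```text
clock: 21.45
position: [461.4, -284.5, 322.1]
ee_rot: [0.999, 0.053, 0.0, 0.0]
contact_force: [0.4, 0.0, 0.2]
gripper_width: 45.0
```

```bash
python3 - <<'E'
from h import *
tray(2,"w6",(476,-286))
plan([476,-286,125],6)
E
```

```text
lugtop n 207 [ 475.3 -287.   154. ] ((475.32562255859375, -286.98931884765625), (8.1329927444458, 21.023866653442383), 5.362197399139404)
edge n 549 ((479.533447265625, -286.2883605957031), (16.1929874420166, 77.15647888183594), 6.01879358291626)
clock 21.5 pos [ 461.4 -284.6  322.1] rack [-153.9 -401.3  322.1] w 45.0 F [ 0.1 -0.2  0.2] | turn [ 0.0002 -0.0005  0.0011] shift cm [ 1.44  0.29 19.71]
```

View pics/w6.png

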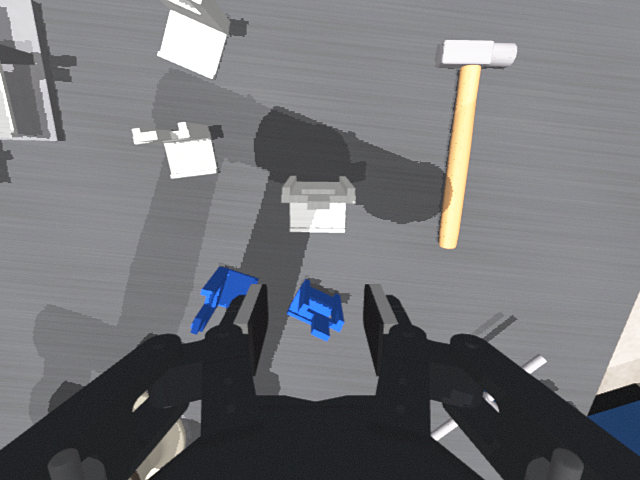

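move_arm(deltas="0.5 0.2 5 0 0 0; 0.56 0.18 5 0 0 0; 0 0 5 0 0 0; 0 0 2 0 0 0; 0 0 1.4 0 0 0; 0 0 1.3 0 0 0; 0 0 0 0 0 0; 0 0 0 0 0 0")

```text
clock: 22.5
position: [472.6, -288.0, 125.7]
ee_rot: [0.999, 0.052, 0.001, 0.0]
contact_force: [0.5, -0.2, -0.1]
gripper_width: 44.8
```

move_arm(deltas="0 0 0 0 0 0; 0 0 0 0 0 0; 0 0 0 0 0 0; 0 0 0 0 0 0; 0 0 0 0 0 0; 0 0 0 0 0 0", grip=0)

```text
clock: 23.25
position: [472.7, -287.8, 125.7]
ee_rot: [0.999, 0.053, 0.001, 0.0]
contact_force: [0.6, 3.1, 5.9]
gripper_width: 20.8
```

```bash
python3 - <<'E'
from h import *
plan([472.3,-287.3,125],6)
E
```

```text
clock 23.25 pos [ 472.7 -287.8  125.7] rack [-142.8 -405.4  125.7] w 20.8 F [0.6 3.1 5.9] | turn [ 0.0008 -0.0017  0.0005] shift cm [-0.04 -0.06  0.07]
```

move_arm(deltas="0 0 -2 0 0 0; 0 0 -4 0 0 0; 0 0 -5 0 0 0; 0 0 -4 0 0 0; 0 0 0 0 0 0; 0 0 0 0 0 0")

```text
clock: 24.0
position: [470.6, -287.1, 272.1]
ee_rot: [0.999, 0.052, -0.002, -0.002]
contact_force: [-0.1, 0.0, -5.2]
gripper_width: 20.7
```

```bash
python3 - <<'E'
from h import *
plan(unrack([-165,0,276]),4.6)
E
```

```text
clock 24.0 pos [ 470.6 -287.1  272.1] rack [-144.9 -404.5  272.1] w 20.7 F [-0.1  0.  -5.2] | turn [-0.0033  0.0043  0.0237] shift cm [ -2.01 -40.45  -0.39]
```

move_arm(deltas="-0.2 -3 0 0 0 0.0237; -0.2 -4.5 0 0 0 0; -0.2 -4.5 0 0 0 0; -0.2 -4.5 0 0 0 0; -0.2 -4.5 0 0 0 0; -0.2 -4.5 0 0 0 0; -0.2 -4.5 0 0 0 0; -0.2 -4.5 0 0 0 0; -0.3 -4 0 0 0 0; -0.2 -2 0 0 0 0; 0 0 0 0 0 0; 0 0 0 0 0 0")

```text
clock: 25.5
position: [416.9, 113.3, 273.3]
ee_rot: [0.999, 0.04, -0.002, 0.001]
contact_force: [1.2, -0.9, -3.9]
gripper_width: 21.0
```

```bash
python3 - <<'E'
from h import *
plan(unrack([-165,0,216.5]),4.6)
d=eyes.get_image("scene");cv2.imwrite("pics/s4.png",d["pixels"])
E
```

```text
clock 25.5 pos [416.9 113.3 273.3] rack [-166.3   -1.1  273.3] w 21.0 F [ 1.2 -0.9 -3.9] | turn [0.0018 0.0032 0.0006] shift cm [ 0.13 -0.11  5.68]
```

move_arm(deltas="0.1 -0.1 3 0 0 0; 0 0 2.8 0 0 0; 0 0 0 0 0 0; 0 0 0 0 0 0; 0 0 0 0 0 0")

```text
clock: 26.18
position: [419.3, 115.4, 218.1]
ee_rot: [0.999, 0.04, 0.001, -0.001]
contact_force: [0.2, 0.1, -3.8]
gripper_width: 20.8
```

```bash
python3 - <<'E'
from h import *
plan(unrack([-34,0,216.5]),4.6)
st=telemetry.read_state();d=eyes.get_image("wrist");cv2.imwrite("pics/w7.png",d["pixels"])
T=R.from_quat(st["ee_rot"]).inv().apply(cloud(d,st).reshape(-1,3)-st["position"])
b=T[(abs(T[:,1])<60)&(T[:,2]>0)&(T[:,2]<25)&(abs(T[:,0])<60)]
print("tray in tool",b.min(0),b.max(0),len(b))
E
```

```text
clock 26.18 pos [419.3 115.4 218.1] rack [-163.7    0.8  218.1] w 20.8 F [ 0.2  0.1 -3.8] | turn [-0.0011 -0.0026  0.0006] shift cm [12.97  0.08  0.16]
tray in tool [ -1.99538701 -38.86533988   0.05443697] [15.69676116 39.53280677 24.97476515] 3646
```

View pics/w7.png

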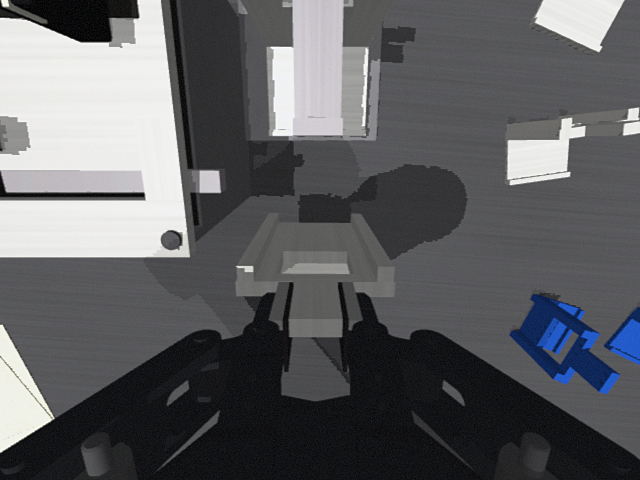

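move_arm(deltas="1.5 0.05 0.1 0 0 0; 1.5 0 0 0 0 0; 1.5 0 0 0 0 0; 1.5 0 0 0 0 0; 1.5 0 0 0 0 0; 1.5 0 0 0 0 0; 1.5 0 0 0 0 0; 1.4 0 0 0 0 0; 1 0 0 0 0 0; 0 0 0 0 0 0; 0 0 0 0 0 0")

```text
clock: 27.6
position: [546.7, 125.0, 215.7]
ee_rot: [0.999, 0.041, -0.0, 0.0]
contact_force: [-0.2, 0.2, -3.0]
gripper_width: 20.7
```

```bash
python3 - <<'E'
from h import *
plan(unrack([-35,0,196]),4.6)
d=eyes.get_image("scene");cv2.imwrite("pics/s5.png",cv2.resize(d["pixels"][100:340,330:580],None,fx=2.4,fy=2.4))
E
```

```text
clock 27.6 pos [546.7 125.  215.7] rack [-3.600e+01  2.000e-01  2.157e+02] w 20.7 F [-0.2  0.2 -3. ] | turn [0.0001 0.0007 0.0008] shift cm [0.1  0.02 1.97]
```

View pics/s5.png

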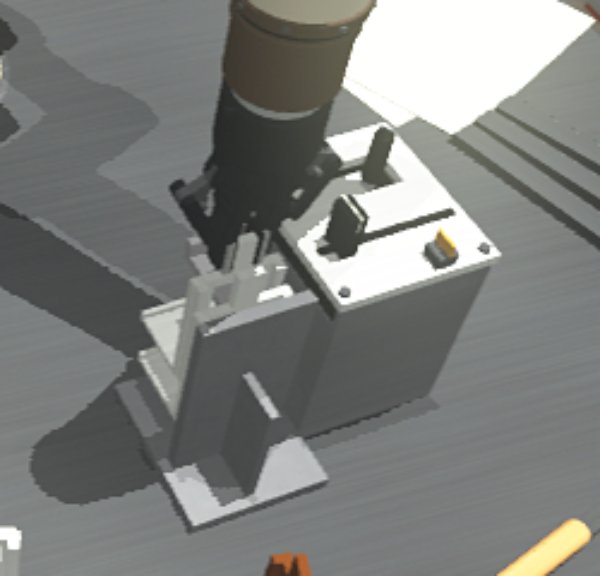

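move_arm(deltas="0 0 0.7 0 0 0; 0 0 0.7 0 0 0; 0 0 0.3 0 0 0; 0 0 0.2 0 0 0; 0 0 0.15 0 0 0; 0 0 0.05 0 0 0; 0 0 0 0 0 0; 0 0 0 0 0 0")

```text
clock: 28.65
position: [547.3, 125.1, 195.5]
ee_rot: [0.999, 0.041, 0.0, -0.0]
contact_force: [-2.7, -0.4, 1.3]
gripper_width: 20.6
```

Weight is taken by the hook (+1.3 N instead of -3). Releasing.

move_arm(deltas="0 0 0 0 0 0; 0 0 0 0 0 0; 0 0 0 0 0 0; 0 0 0 0 0 0; 0 0 -3 0 0 0; 0 0 -5 0 0 0; 0 0 -5 0 0 0; 0 0 0 0 0 0; 0 0 0 0 0 0", grip=4.5)

```text
clock: 29.78
position: [546.7, 125.1, 324.3]
ee_rot: [0.999, 0.04, -0.0, -0.0]
contact_force: [-0.4, 0.1, -0.1]
gripper_width: 45.1
```

```bash
python3 - <<'E'
from h import *
status("s6")
plan([640,-119,320],-16.5)
E
```

```text
scene lugs x hist [(-39, 16), (-35, 33), (-31, 68), (-19, 21), (-15, 41), (-11, 63)] y [-13.3   9.2] ztop 226.4
   scene t3 [ 661.3 -124.   133.8] 76
   scene t4 [ 522.3 -107.3  112.8] 66
top lugs x hist [(-39, 31), (-35, 22), (-31, 4)] y [-10.5  11.1] ztop 229.0
   top t3 [ 658.8 -122.2  135.6] 48
   top t4 [ 519.9 -105.2  116. ] 45
clock 29.88 pos [546.5 124.9 323.2] rack [-3.620e+01  1.000e-01  3.232e+02] w 45.1 F [-0.4 -0.4 -1.3] | turn [0.0014 0.0027 0.369 ] shift cm [15.89 20.73  0.32]
```

View pics/s6.png

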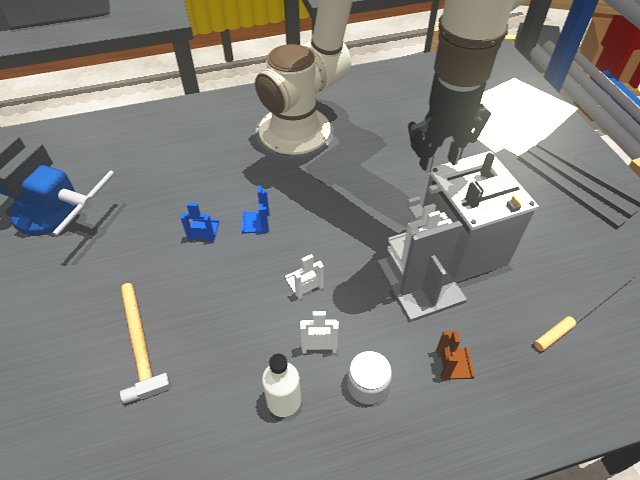

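move_arm(deltas="0 0 -1 0 0 0.1845; 0 0 0 0 0 0.1845; 2.6 3.4 0 0 0 0; 2.6 3.4 0 0 0 0; 2.6 3.4 0 0 0 0; 2.6 3.4 0 0 0 0; 2.6 3.4 0 0 0 0; 2.9 3.7 1 0 0 0; 0 0 0 0 0 0; 0 0 0 0 0 0; 0 0 0 0 0 0; 0 0 0 0 0 0")

```text
clock: 31.38
position: [640.7, -117.5, 325.4]
ee_rot: [0.99, -0.143, 0.0, -0.0]
contact_force: [0.2, -0.8, -0.2]
gripper_width: 45.2
```

```bash
python3 - <<'E'
from h import *
tray(3,"w8",(660,-122))
plan([656.1,-121.5,105],-16.5)
E
```

```text
lugtop n 194 [ 659.4 -122.6  134.1] ((659.3443603515625, -122.5155029296875), (21.351484298706055, 8.285806655883789), 73.23180389404297)
edge n 424 ((662.9573364257812, -123.90558624267578), (69.4295654296875, 15.814986228942871), 74.29631805419922)
clock 31.43 pos [ 640.7 -117.6  325.4] rack [  38.3 -249.2  325.4] w 45.0 F [-0.2 -1.3  1.5] | turn [-0.0003 -0.0008  0.0014] shift cm [ 1.58 -0.07 22.04]
```

View pics/w8.png

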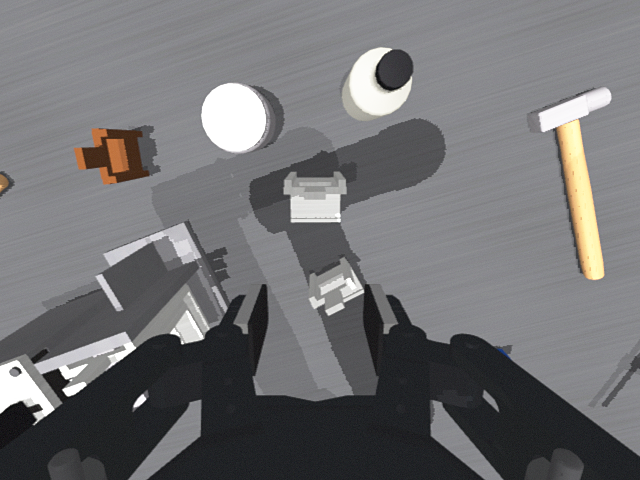

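move_arm(deltas="0.8 -0.05 5 0 0 0; 0.8 0 5 0 0 0; 0 0 5 0 0 0; 0 0 3 0 0 0; 0 0 1.5 0 0 0; 0 0 1.5 0 0 0; 0 0 1 0 0 0; 0 0 0 0 0 0; 0 0 0 0 0 0")

```text
clock: 32.55
position: [656.9, -122.7, 105.8]
ee_rot: [0.99, -0.143, 0.001, -0.0]
contact_force: [-0.5, 0.1, 0.7]
gripper_width: 45.1
```

move_arm(deltas="0 0 0 0 0 0; 0 0 0 0 0 0; 0 0 0 0 0 0; 0 0 0 0 0 0; 0 0 0 0 0 0; 0 0 0 0 0 0", grip=0)

```text
clock: 33.3
position: [657.2, -122.5, 105.7]
ee_rot: [0.99, -0.143, 0.001, -0.0]
contact_force: [0.6, 2.2, 5.3]
gripper_width: 20.9
```

```bash
python3 - <<'E'
from h import *
plan([656.5,-121.7,105],-16.2)
E
```

```text
clock 33.3 pos [ 657.2 -122.5  105.7] rack [  54.2 -255.4  105.7] w 20.9 F [0.6 2.2 5.3] | turn [-0.0005 -0.0022 -0.0047] shift cm [-0.08 -0.06  0.07]
```

move_arm(deltas="0 0 -2 0 0 0; 0 0 -4 0 0 0; 0 0 -5 0 0 0; 0 0 -5 0 0 0; 0 0 -3 0 0 0; 0 0 0 0 0 -0.1815; 0 0 0 0 0 -0.1815; 0 0 0 0 0 0; 0 0 0 0 0 0")

```text
clock: 34.42
position: [655.6, -122.7, 293.3]
ee_rot: [0.999, 0.036, -0.002, -0.0]
contact_force: [0.3, -0.7, -2.2]
gripper_width: 20.6
```

```bash
python3 - <<'E'
from h import *
plan(unrack([-165,0,296]),4.6)
E
```

```text
clock 34.42 pos [ 655.6 -122.7  293.3] rack [  52.7 -255.4  293.3] w 20.6 F [ 0.3 -0.7 -2.2] | turn [-0.0005  0.0032 -0.0081] shift cm [-21.77 -25.54  -0.27]
```

move_arm(deltas="-3 -2 0 0 0 -0.008; -4 -2 0 0 0 0; -4 -3 0 0 0 0; -4 -3.5 0 0 0 0; -3.5 -4 0 0 0 0; -2.3 -4 0 0 0 0; -1 -4 0 0 0 0; 0 -3 0 0 0 0; 0 0 0 0 0 0; 0 0 2 0 0 0; 0 0 0 0 0 0; 0 0 0 0 0 0")

```text
clock: 35.92
position: [418.4, 113.2, 275.4]
ee_rot: [0.999, 0.041, 0.0, 0.0]
contact_force: [0.1, 0.8, -2.2]
gripper_width: 20.7
```

```bash
python3 - <<'E'
from h import *
plan(unrack([-165,0,216.7]),4.6)
st=telemetry.read_state();d=eyes.get_image("wrist");cv2.imwrite("pics/w9.png",d["pixels"])
T=R.from_quat(st["ee_rot"]).inv().apply(cloud(d,st).reshape(-1,3)-st["position"])
b=T[(abs(T[:,1])<60)&(T[:,2]>0)&(T[:,2]<25)&(abs(T[:,0])<60)]
print("tray in tool",b.min(0),b.max(0),len(b))
E
```

```text
clock 35.92 pos [418.4 113.2 275.4] rack [-164.8   -1.3  275.4] w 20.7 F [ 0.1  0.8 -2.2] | turn [ 0.0003 -0.0006  0.0016] shift cm [-0.02 -0.13  5.87]
tray in tool [-1.76133687e+00 -3.48061176e+01  1.80547193e-02] [14.97554984 35.36275127 24.99684184] 3101
```

View pics/w9.png

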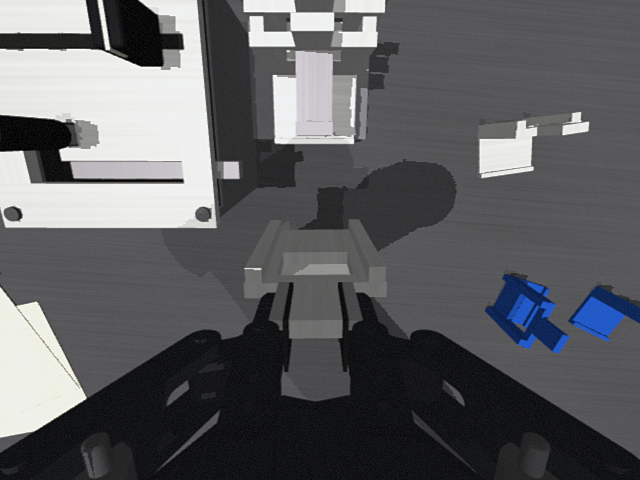

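move_arm(deltas="0 -0.1 3 0 0 0; 0 0 2.9 0 0 0; 0 0 0 0 0 0; 0 0 0 0 0 0; 0 0 0 0 0 0")

```text
clock: 36.6
position: [418.9, 115.1, 217.4]
ee_rot: [0.999, 0.042, 0.001, -0.001]
contact_force: [-0.9, 0.5, -1.9]
gripper_width: 20.8
```

```bash
python3 - <<'E'
from h import *
plan(unrack([-53.5,0,216.7]),4.6)
E
```

```text
clock 36.6 pos [418.9 115.1 217.4] rack [-164.2    0.6  217.4] w 20.8 F [-0.9  0.5 -1.9] | turn [-0.0013 -0.0029  0.0029] shift cm [11.07  0.06  0.07]
```

move_arm(deltas="1.5 0 0 0 0 0; 1.5 0 0 0 0 0; 1.5 0 0 0 0 0; 1.5 0 0 0 0 0; 1.5 0 0 0 0 0; 1.5 0 0 0 0 0; 1.1 0 0 0 0 0; 1 0 0 0 0 0; 0 0 0 0 0 0; 0 0 0 0 0 0")

```text
clock: 37.85
position: [528.1, 123.8, 215.7]
ee_rot: [0.999, 0.042, -0.0, 0.0]
contact_force: [-0.3, 0.3, -2.5]
gripper_width: 21.1
```

```bash
python3 - <<'E'
from h import *
plan(unrack([-53.5,0,196]),4.6)
E
```

```text
clock 37.85 pos [528.1 123.8 215.7] rack [-54.6   0.5 215.7] w 21.1 F [-0.3  0.3 -2.5] | turn [0.0001 0.0006 0.0028] shift cm [0.11 0.05 1.97]
```

move_arm(deltas="0.1 0 0.7 0 0 0; 0 0 0.7 0 0 0; 0 0 0.3 0 0 0; 0 0 0.2 0 0 0; 0 0 0.15 0 0 0; 0 0 0 0 0 0; 0 0 0 0 0 0")

```text
clock: 38.72
position: [529.7, 124.0, 195.6]
ee_rot: [0.999, 0.042, 0.0, -0.0]
contact_force: [-0.4, 0.2, -0.8]
gripper_width: 20.9
```

move_arm(deltas="0 0 0.1 0 0 0; 0 0 0 0 0 0; 0 0 0 0 0 0")

```text
clock: 39.1
position: [529.8, 124.0, 195.5]
ee_rot: [0.999, 0.042, 0.001, -0.0]
contact_force: [-3.1, -0.4, 4.6]
gripper_width: 21.0
```

move_arm(deltas="0 0 0 0 0 0; 0 0 0 0 0 0; 0 0 0 0 0 0; 0 0 0 0 0 0; 0 0 -3 0 0 0; 0 0 -5 0 0 0; 0 0 -5 0 0 0; 0 0 0 0 0 0; 0 0 0 0 0 0", grip=4.5)

```text
clock: 40.22
position: [529.1, 123.9, 323.7]
ee_rot: [0.999, 0.041, -0.0, -0.0]
contact_force: [-0.0, -0.6, 0.1]
gripper_width: 44.8
```

```bash
python3 - <<'E'
from h import *
status("s7")
plan([504,-110,300],13)
E
```

```text
scene lugs x hist [(-59, 7), (-55, 25), (-51, 66), (-47, 14), (-39, 13), (-35, 29), (-31, 65), (-19, 21), (-15, 37), (-11, 71)] y [-13.1   9.2] ztop 226.4
   scene t4 [ 522.5 -107.5  113.8] 61
top lugs x hist [(-59, 18), (-55, 21), (-19, 12), (-15, 17)] y [-11.2  11. ] ztop 229.5
   top t4 [ 519.8 -105.2  115.4] 43
clock 40.33 pos [528.9 123.7 322.7] rack [-53.8   0.4 322.7] w 45.3 F [0.1 0.1 0.3] | turn [ 0.0007  0.0029 -0.1439] shift cm [-7.69 22.21  2.27]
```

View pics/s7.png

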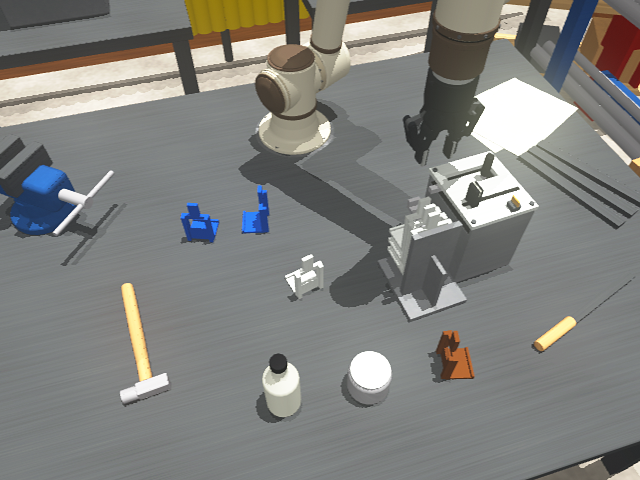

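move_arm(deltas="0 0 0 0 0 -0.1439; -1.2 3.6 0.3 0 0 0; -1.3 3.7 0.4 0 0 0; -1.3 3.7 0.4 0 0 0; -1.3 3.7 0.4 0 0 0; -1.3 3.7 0.4 0 0 0; -1.3 3.8 0.4 0 0 0; 0 0 0 0 0 0; 0 0 0 0 0 0; 0 0 0 0 0 0; 0 0 0 0 0 0")

```text
clock: 41.7
position: [504.7, -108.9, 301.3]
ee_rot: [0.993, 0.114, 0.0, -0.0]
contact_force: [-0.1, -0.4, -0.8]
gripper_width: 44.9
```

```bash
python3 - <<'E'
from h import *
tray(4,"w10",(521,-106))
plan([517,-106,85],13)
E
```

```text
lugtop n 182 [ 519.9 -105.9  114.1] ((519.6255493164062, -105.92958068847656), (7.9589433670043945, 21.24523162841797), 12.963340759277344)
edge n 373 ((523.7471313476562, -104.96788787841797), (15.588174819946289, 61.019412994384766), 13.089942932128906)
clock 41.75 pos [ 504.6 -109.   301.4] rack [ -96.7 -229.7  301.4] w 45.2 F [-0.7 -0.6 -1.1] | turn [-0.     -0.0002  0.0014] shift cm [ 1.270e+00 -1.000e-02  2.164e+01]
```

View pics/w10.png

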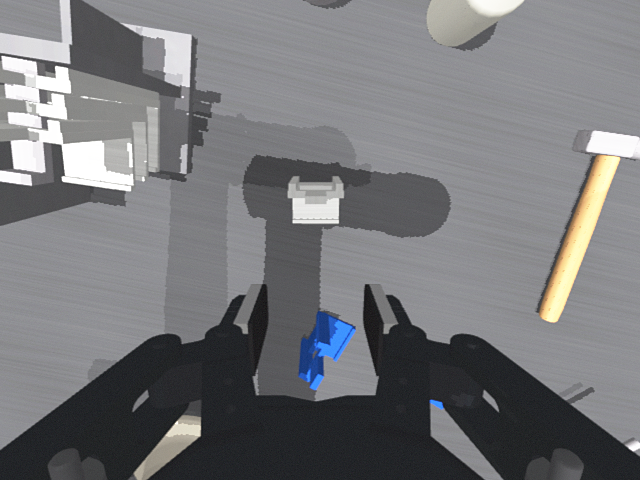

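move_arm(deltas="0.6 0 5 0 0 0; 0.6 0.05 5 0 0 0; 0 0 5 0 0 0; 0 0 3 0 0 0; 0 0 1.4 0 0 0; 0 0 1.2 0 0 0; 0 0 1 0 0 0; 0 0 0 0 0 0; 0 0 0 0 0 0")

```text
clock: 42.88
position: [516.8, -107.5, 86.0]
ee_rot: [0.994, 0.113, 0.001, 0.0]
contact_force: [0.4, -0.1, 0.9]
gripper_width: 45.2
```

move_arm(deltas="0 0 0 0 0 0; 0 0 0 0 0 0; 0 0 0 0 0 0; 0 0 0 0 0 0; 0 0 0 0 0 0; 0 0 0 0 0 0", grip=0)

```text
clock: 43.62
position: [516.9, -107.3, 86.0]
ee_rot: [0.994, 0.113, 0.001, 0.0]
contact_force: [-1.4, 2.0, 5.5]
gripper_width: 20.9
```

move_arm(deltas="0 0 -2 0 0 0; 0 0 -4 0 0 0; 0 0 -5 0 0 0; 0 0 -5 0 0 0; 0 0 -3 0 0 0; 0 0 0 0 0 0.1466; 0 0 0 0 0 0; 0 0 0 0 0 0")

```text
clock: 44.62
position: [515.6, -107.5, 274.1]
ee_rot: [0.999, 0.041, -0.001, -0.0]
contact_force: [-0.2, 0.3, -1.6]
gripper_width: 21.0
```

```bash
python3 - <<'E'
from h import *
plan(unrack([-165,0,276]),4.6)
E
```

```text
clock 44.62 pos [ 515.6 -107.5  274.1] rack [ -85.6 -229.1  274.1] w 21.0 F [-0.2  0.3 -1.6] | turn [-0.0002  0.0026  0.0019] shift cm [ -7.94 -22.91  -0.19]
```

move_arm(deltas="-2 -2 0 0 0 0; -3 -3 0 0 0 0; -2.9 -4 0 0 0 0; 0 -4 0 0 0 0; 0 -4 0 0 0 0; 0 -4 0 0 0 0; 0 -2 0 0 0 0; 0 0 2 0 0 0; 0 0 2 0 0 0; 0 0 1.8 0 0 0; 0 0 0 0 0 0; 0 0 0 0 0 0")

```text
clock: 46.12
position: [419.5, 115.5, 217.8]
ee_rot: [0.999, 0.041, 0.0, 0.0]
contact_force: [1.0, -0.1, -1.9]
gripper_width: 20.8
```

```bash
python3 - <<'E'
from h import *
plan(unrack([-71.5,0,216.7]),4.6)
st=telemetry.read_state();d=eyes.get_image("wrist");cv2.imwrite("pics/w11.png",d["pixels"])
r=rack(cloud(d,st).reshape(-1,3))
T=R.from_quat(st["ee_rot"]).inv().apply(cloud(d,st).reshape(-1,3)-st["position"])
b=T[(abs(T[:,1])<60)&(T[:,2]>0)&(T[:,2]<25)&(abs(T[:,0])<60)]
print("tray in tool",b.min(0),b.max(0),len(b))
b=r[(r[:,0]<-1)&(r[:,0]>-95)&(abs(r[:,1])<40)&(r[:,2]>218)&(r[:,2]<236)]
h,e=np.histogram(b[:,0],bins=np.arange(-95,1,2)); print("lugs x hist",[(int(x),int(c)) for c,x in zip(h,e) if c>3])
E
```

```text
clock 46.12 pos [419.5 115.5 217.8] rack [-163.6    1.   217.8] w 20.8 F [ 1.  -0.1 -1.9] | turn [ 0.0001 -0.0006  0.0009] shift cm [9.21 0.1  0.11]
tray in tool [-1.54918510e+00 -3.07405199e+01  2.43548732e-02] [15.64967797 31.34373383 24.95361079] 2729
lugs x hist [(-59, 212), (-57, 415), (-55, 387), (-53, 394), (-51, 323)]
```

View pics/w11.png

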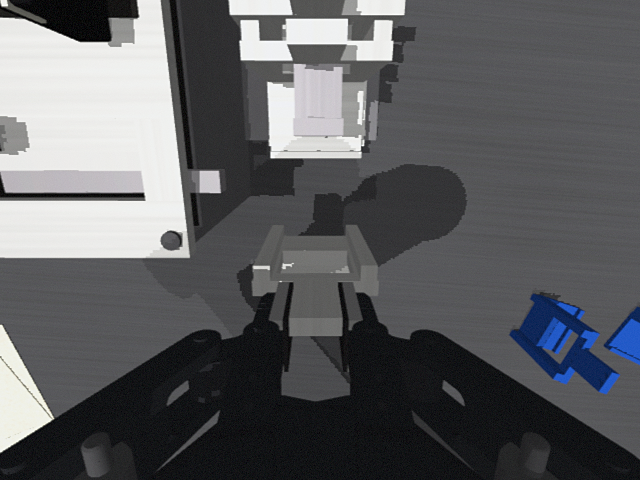

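move_arm(deltas="1.5 0.1 0.1 0 0 0; 1.5 0 0 0 0 0; 1.5 0 0 0 0 0; 1.5 0 0 0 0 0; 1.5 0 0 0 0 0; 1 0 0 0 0 0; 0.6 0 0 0 0 0; 0 0 0 0 0 0; 0 0 0 0 0 0")

```text
clock: 47.3
position: [509.5, 121.7, 216.3]
ee_rot: [0.999, 0.04, -0.0, 0.0]
contact_force: [-0.1, -0.5, -1.6]
gripper_width: 20.8
```

```bash
python3 - <<'E'
from h import *
plan(unrack([-73,0,196]),4.6)
d=eyes.get_image("scene");cv2.imwrite("pics/s8.png",cv2.resize(d["pixels"][100:340,330:580],None,fx=2.4,fy=2.4))
E
```

```text
clock 47.3 pos [509.5 121.7 216.3] rack [-7.340e+01 -1.000e-01  2.163e+02] w 20.8 F [-0.1 -0.5 -1.6] | turn [0.     0.0003 0.0002] shift cm [ 0.04 -0.01  2.03]
```

View pics/s8.png

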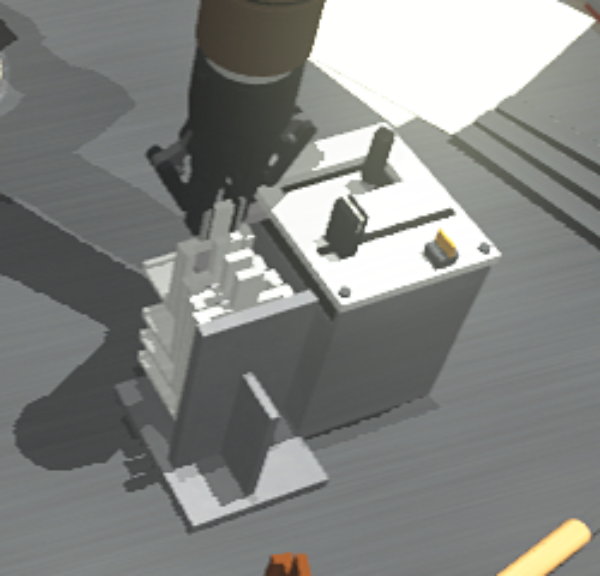

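move_arm(deltas="0 0 0.7 0 0 0; 0 0 0.7 0 0 0; 0 0 0.3 0 0 0; 0 0 0.2 0 0 0; 0 0 0.15 0 0 0; 0 0 0.05 0 0 0; 0 0 0 0 0 0; 0 0 0 0 0 0")

```text
clock: 48.35
position: [510.0, 121.8, 195.8]
ee_rot: [0.999, 0.04, 0.0, -0.0]
contact_force: [-2.1, 1.3, 2.5]
gripper_width: 21.0
```

move_arm(deltas="0 0 0 0 0 0; 0 0 0 0 0 0; 0 0 0 0 0 0; 0 0 0 0 0 0; 0 0 -3 0 0 0; 0 0 -5 0 0 0; 0 0 -5 0 0 0; -2 0 0 0 0 0; 0 0 0 0 0 0; 0 0 0 0 0 0", grip=4.5)

```text
clock: 49.6
position: [490.0, 120.1, 324.8]
ee_rot: [0.999, 0.04, -0.0, 0.0]
contact_force: [-0.3, -0.3, -0.2]
gripper_width: 45.3
```

```bash
python3 - <<'E'
from h import *
status("s9")
st=telemetry.read_state();d=eyes.get_image("wrist");cv2.imwrite("pics/w12.png",d["pixels"])
r=rack(cloud(d,st).reshape(-1,3))
b=r[(r[:,0]<-1)&(r[:,0]>-100)&(abs(r[:,1])<40)&(r[:,2]>218)&(r[:,2]<232)]
h,e=np.histogram(b[:,0],bins=np.arange(-95,1,2)); print("lugs x hist",[(int(x),int(c)) for c,x in zip(h,e) if c>3])
# lug rear/front faces slope by height
for z in range(196,230,4):
    q=r[(r[:,0]<-55)&(r[:,0]>-100)&(abs(r[:,1])<9)&(abs(r[:,2]-z)<2)]
    if len(q)>5: print(z,np.percentile(q[:,0],[2,50,98]).round(1))
b=r[(abs(r[:,0]+100)<35)&(abs(r[:,1]-150)<50)&(r[:,2]>246)&(r[:,2]<260)]
if len(b):print("handle",np.percentile(b,2,axis=0),np.percentile(b,98,axis=0))
plan(unrack([-88,158.5,300]),4.6)
E
```

```text
scene lugs x hist [(-79, 15), (-75, 25), (-71, 70), (-67, 5), (-59, 11), (-55, 26), (-51, 68), (-47, 13), (-39, 17), (-35, 27), (-31, 67), (-19, 23), (-15, 46), (-11, 54)] y [-13.    9.5] ztop 226.1
top lugs x hist [(-59, 17), (-55, 31), (-51, 19), (-39, 33), (-35, 30), (-31, 10), (-19, 44), (-15, 30)] y [-11.2  10.9] ztop 229.2
lugs x hist [(-79, 58), (-77, 63), (-75, 81), (-73, 66), (-71, 105), (-57, 86), (-55, 89), (-53, 69), (-51, 110), (-49, 12), (-39, 30), (-37, 89), (-35, 89), (-33, 90), (-31, 60), (-19, 95), (-17, 96), (-15, 96), (-13, 96)]
196 [-87.1 -67.5 -67.1]
200 [-68.1 -67.8 -67.4]
204 [-68.6 -68.1 -67.7]
208 [-68.9 -68.6 -68.2]
212 [-69.4 -69.  -68.7]
216 [-70.1 -69.4 -69. ]
220 [-70.2 -69.9 -69.6]
224 [-78.1 -72.6 -55.4]
handle [-95.78825674 149.30509353 246.2719844 ] [-80.19778509 164.73799373 252.25316372]
clock 49.75 pos [490.2 120.1 324.5] rack [-9.270e+01 -1.000e-01  3.245e+02] w 44.9 F [ 0.7 -0.4 -1.1] | turn [ 0.0008  0.0013 -0.    ] shift cm [  0.47 -15.86   2.45]
```

View pics/w12.png

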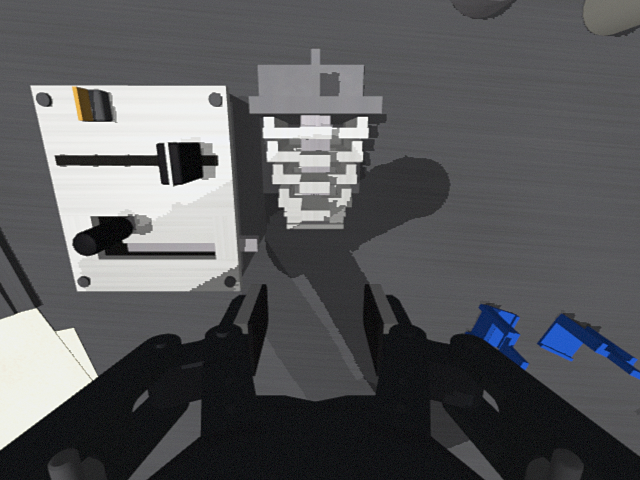

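View pics/s9.png

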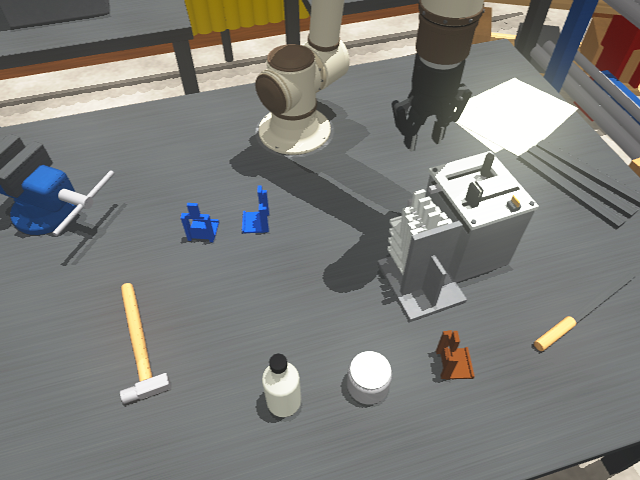

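move_arm(deltas="0.1 -3 0 0 0 0; 0.1 -4 0 0 0 0; 0.1 -4 0 0 0 0; 0.1 -3 0 0 0 0; 0.1 -1.8 0 0 0 0; 0 0 0 0 0 0; 0 0 0 0 0 0; 0 0 0 0 0 0")

```text
clock: 50.75
position: [482.3, 277.2, 325.6]
ee_rot: [0.999, 0.04, 0.0, -0.0]
contact_force: [0.3, 0.1, 0.4]
gripper_width: 45.0
```

```bash
python3 - <<'E'
from h import *
plan(unrack([-88,157.5,218]),4.6)
st=telemetry.read_state();d=eyes.get_image("wrist")
r=rack(cloud(d,st).reshape(-1,3))
b=r[(abs(r[:,0]+100)<35)&(abs(r[:,1]-150)<50)&(r[:,2]>246)&(r[:,2]<260)]
if len(b):print("handle",np.percentile(b,2,axis=0),np.percentile(b,98,axis=0))
E
```

```text
clock 50.75 pos [482.3 277.2 325.6] rack [-88.  157.  325.6] w 45.0 F [0.3 0.1 0.4] | turn [-0.0001 -0.0002 -0.001 ] shift cm [-0.   -0.05 10.76]
handle [-95.62602386 150.44222476 246.86381279] [-80.50034893 165.89615272 252.26442846]
```

move_arm(deltas="0 -0.1 4 0 0 0; 0 0 4 0 0 0; 0 0 2.7 0 0 0; 0 0 0 0 0 0; 0 0 0 0 0 0")

```text
clock: 51.42
position: [483.0, 279.3, 219.9]
ee_rot: [0.999, 0.04, 0.001, -0.001]
contact_force: [0.3, 0.5, -0.1]
gripper_width: 44.9
```

move_arm(deltas="0 0 0 0 0 0; 0 0 0 0 0 0; 0 0 0 0 0 0; 0 0 0 0 0 0; 0 0 0 0 0 0; 0 0 0 0 0 0", grip=0)

```text
clock: 52.18
position: [482.4, 279.0, 219.9]
ee_rot: [0.999, 0.04, 0.001, -0.0]
contact_force: [-2.3, -2.2, 6.3]
gripper_width: 16.5
```

move_arm(deltas="0 -0.6 0 0 0 0; 0 -0.6 0 0 0 0; 0 -0.6 0 0 0 0; 0 -0.25 0 0 0 0; 0 0 0 0 0 0; 0 0 0 0 0 0")

```text
clock: 52.92
position: [480.2, 296.5, 219.9]
ee_rot: [0.999, 0.04, -0.001, 0.003]
contact_force: [-2.4, -8.7, 6.8]
gripper_width: 16.4
```

```bash
python3 - <<'E'
from h import *
plan(unrack([-88,177.3,218]),4.6)
E
```

```text
clock 52.92 pos [480.2 296.5 219.9] rack [-88.5 176.5 219.9] w 16.4 F [-2.4 -8.7  6.8] | turn [ 0.0052  0.0013 -0.0002] shift cm [ 0.05 -0.08  0.19]
```

move_arm(deltas="0 -0.15 0 0 0 0; -0.8 0 0 0 0 0; -0.8 0 0 0 0 0; -0.8 0 0 0 0 0; 0 0 0 0 0 0; 0 0 0 0 0 0")

```text
clock: 53.68
position: [457.3, 296.5, 220.0]
ee_rot: [0.999, 0.04, 0.001, 0.002]
contact_force: [1.7, -8.5, 6.1]
gripper_width: 16.4
```

```bash
python3 - <<'E'
from h import *
plan(unrack([-112,94.5,218]),4.6)
E
```

```text
clock 53.67 pos [457.3 296.5 220. ] rack [-111.4  178.3  220. ] w 16.4 F [ 1.7 -8.5  6.1] | turn [ 0.0044 -0.0014 -0.    ] shift cm [-0.06  8.38  0.2 ]
```

move_arm(deltas="0 1.2 0 0 0 0; 0 1.2 0 0 0 0; 0 1.2 0 0 0 0; 0 1.2 0 0 0 0; 0 1.2 0 0 0 0; 0 1.2 0 0 0 0; 0 0.9 0 0 0 0; 0 0.3 0 0 0 0; 0 0 0 0 0 0; 0 0 0 0 0 0")

```text
clock: 54.92
position: [464.0, 214.9, 219.9]
ee_rot: [0.999, 0.04, 0.001, 0.0]
contact_force: [-0.2, -3.2, 5.1]
gripper_width: 16.2
```

```bash
python3 - <<'E'
from h import *
plan(unrack([-112,94.5,218]),4.6)
E
```

```text
clock 54.92 pos [464.  214.9 219.9] rack [-111.2   96.4  219.9] w 16.2 F [-0.2 -3.2  5.1] | turn [ 0.0004 -0.0024  0.0003] shift cm [-0.08  0.19  0.19]
```

Almost closed; release lets the spring finish it.

move_arm(deltas="0 0.15 0 0 0 0; 0 0 0 0 0 0; 0 0 0 0 0 0; 0 0 0 0 0 0; 0 0 -4 0 0 0; 0 0 -5 0 0 0; 0 0 -3 0 0 0; 0 0 0 0 0 0; 0 0 0 0 0 0; 0 0 0 0 0 0", grip=5)

```text
clock: 56.18
position: [462.9, 213.6, 336.9]
ee_rot: [0.999, 0.04, -0.001, 0.001]
contact_force: [-0.2, -1.3, -0.6]
gripper_width: 50.2
```

```bash
python3 - <<'E'
from h import *
plan(unrack([-35,98,330]),4.6)
st=telemetry.read_state()
d=eyes.get_image("wrist"); cv2.imwrite("pics/w13.png",d["pixels"])
r=rack(cloud(d,st).reshape(-1,3))
def show(n,m):
    b=r[m]
    if len(b)>5: print(n,len(b),np.percentile(b,2,axis=0).round(1),np.percentile(b,98,axis=0).round(1))
show("handle",(abs(r[:,0]+112)<30)&(abs(r[:,1]-95)<30)&(r[:,2]>246)&(r[:,2]<262))
show("slide",(abs(r[:,0]+35)<30)&(abs(r[:,1]-100)<40)&(r[:,2]>236)&(r[:,2]<250))
show("fin",(abs(r[:,0]-2)<16)&(abs(r[:,1]-170)<40)&(r[:,2]>214)&(r[:,2]<230))
show("keeper",(abs(r[:,0]+112)<8)&(abs(r[:,1])<65)&(r[:,2]>172)&(r[:,2]<184))
# white line and fin in picture
W=rack(cloud(d,st)); px=d["pixels"].astype(int)
m=(abs(W[...,0]+35)<12)&(abs(W[...,1]-98)<12)&(W[...,2]>235)&(px.min(-1)>150)
print("line",m.sum(),W[m].mean(0))
m=(abs(W[...,0]-2)<16)&(abs(W[...,1]-165)<15)&(W[...,2]>200)&(px[...,2]-px[...,0]>80)
print("brass",m.sum(),W[m].mean(0),np.percentile(W[m],[2,98],axis=0))
E
```

```text
clock 56.17 pos [462.9 213.6 336.9] rack [-112.5   95.2  336.9] w 50.2 F [-0.2 -1.3 -0.6] | turn [0.0015 0.0024 0.0001] shift cm [ 7.75 -0.28  0.69]
handle 455 [-119.9   86.9  246.8] [-104.2  102.2  252.4]
slide 976 [-48.9  89.9 237.1] [-22.  105.2 240.6]
fin 196 [ -6.5 163.7 214.2] [ 14.8 167.1 219.5]
keeper 1062 [-118.1   -9.1  174.9] [-106.7   63.9  178.4]
line 129 [-35.44784318  98.02492384 239.53142233]
brass 164 [  4.45568859 165.87150718 217.15311624] [[ -6.37181534 163.92532822 205.77925962]
 [ 14.78972003 170.62318669 219.55675519]]
```

View pics/w13.png

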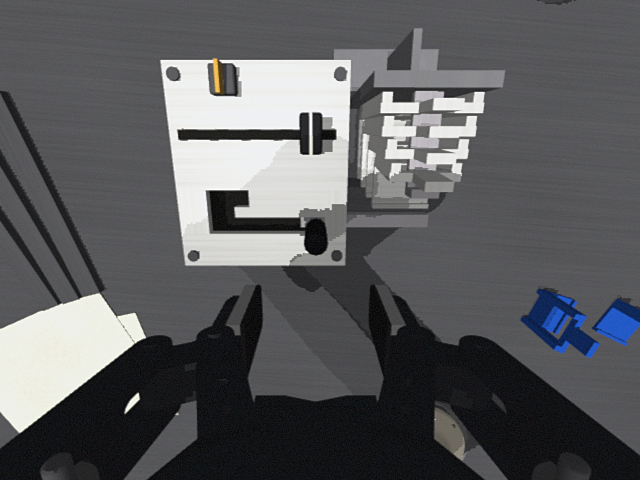

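move_arm(deltas="2 -0.1 0 0 0 0; 3 -0.1 0 0 0 0; 2.8 -0.1 0 0 0 0; 0 0 3 0 0 0; 0 0 4 0 0 0; 0 0 4 0 0 0; 0 0 1.2 0 0 0; 0 0 0 0 0 0; 0 0 0 0 0 0", grip=4.2)

```text
clock: 57.35
position: [541.8, 223.7, 218.2]
ee_rot: [0.999, 0.04, 0.002, -0.001]
contact_force: [0.3, -0.7, -0.1]
gripper_width: 42.2
```

```bash
python3 - <<'E'
from h import *
plan(unrack([-35,97.8,214]),4.6)
E
```

```text
clock 57.35 pos [541.8 223.7 218.2] rack [-33.   98.9 218.2] w 42.2 F [ 0.3 -0.7 -0.1] | turn [-0.0013 -0.0031  0.0005] shift cm [-0.2   0.11  0.42]
```

move_arm(deltas="0 0.1 0.2 0 0 0; 0 0 0 0 0 0; 0 0 0 0 0 0")

```text
clock: 57.72
position: [541.0, 222.1, 214.7]
ee_rot: [0.999, 0.04, 0.0, -0.0]
contact_force: [0.4, -0.1, -0.8]
gripper_width: 42.1
```

move_arm(deltas="0 0 0 0 0 0; 0 0 0 0 0 0; 0 0 0 0 0 0; 0 0 0 0 0 0; 0 0 0 0 0 0; 0 0 0 0 0 0", grip=0)

```text
clock: 58.48
position: [540.9, 222.2, 214.6]
ee_rot: [0.999, 0.04, 0.0, -0.0]
contact_force: [-1.4, 0.6, 2.8]
gripper_width: 14.8
```

```bash
python3 - <<'E'
from h import *
plan(unrack([-35,165.4,214]),4.6)
E
```

```text
clock 58.48 pos [540.9 222.2 214.6] rack [-34.   97.5 214.6] w 14.8 F [-1.4  0.6  2.8] | turn [-0.0001 -0.0003  0.0003] shift cm [-0.1  -6.79  0.06]
```

move_arm(deltas="0 -1.2 0 0 0 0; 0 -1.2 0 0 0 0; 0 -1.2 0 0 0 0; 0 -1.2 0 0 0 0; 0 -1 0 0 0 0; 0 -0.7 0 0 0 0; 0 -0.3 0 0 0 0; 0 0 0 0 0 0; 0 0 0 0 0 0; 0 0 0 0 0 0")

```text
clock: 59.72
position: [535.4, 291.0, 214.6]
ee_rot: [0.999, 0.04, 0.0, -0.001]
contact_force: [-1.3, 1.1, 5.0]
gripper_width: 14.8
```

```bash
python3 - <<'E'
from h import *
plan(unrack([-35,165.4,214]),4.6)
E
```

```text
clock 59.73 pos [535.4 291.  214.6] rack [-33.9 166.5 214.6] w 14.8 F [-1.3  1.1  5. ] | turn [-0.0016 -0.0008  0.0005] shift cm [-0.11  0.11  0.06]
```

move_arm(deltas="0 0.12 0 0 0 0; 0 0 0 0 0 0; 0 0 0 0 0 0")

```text
clock: 60.1
position: [535.5, 289.7, 214.5]
ee_rot: [0.999, 0.04, 0.0, -0.001]
contact_force: [-1.4, 1.5, 4.6]
gripper_width: 15.3
```

move_arm(deltas="0 0 0 0 0 0; 0 0 0 0 0 0; 0 0 0 0 0 0; 0 0 0 0 0 0; 0 0 -3 0 0 0; 0 0 -5 0 0 0; 0 0 -4 0 0 0; -3 0 0 0 0 0; -4 0 0 0 0 0; 0 0 0 0 0 0; 0 0 0 0 0 0; 0 0 0 0 0 0", grip=4.2)

```text
clock: 61.6
position: [466.4, 283.2, 333.9]
ee_rot: [0.999, 0.04, -0.0, 0.0]
contact_force: [0.2, -0.6, 0.0]
gripper_width: 41.9
```

```bash
cat > chk.py <<'E'
from h import *
import sys
st=telemetry.read_state(); print(st["clock"],rack(st["position"]),st["contact_force"])
d=eyes.get_image("wrist"); cv2.imwrite(f"pics/{sys.argv[1]}.png",d["pixels"])
W=rack(cloud(d,st)); px=d["pixels"].astype(int)
m=(abs(W[...,0]+35)<16)&(abs(W[...,1]-165)<14)&(W[...,2]>235)&(W[...,2]<243)
print("slide",m.sum(),np.percentile(W[m],[2,98],axis=0).round(1))
m&=(px.min(-1)>150)&(abs(W[...,0]+35)<10)
print("line",m.sum(),W[m].mean(0))
m=(abs(W[...,0]-2)<16)&(abs(W[...,1]-165)<15)&(W[...,2]>214)&(px[...,2]-px[...,0]>80)
print("brass",m.sum(),W[m].mean(0),np.percentile(W[m],[2,98],axis=0).round(1))
r=W.reshape(-1,3)
q=r[(abs(r[:,0]+112)<8)&(abs(r[:,1])<65)&(r[:,2]>172)&(r[:,2]<184)]
if len(q): print("keeper end",np.percentile(q[:,1],1))
status(sys.argv[1]+"s")
E
python3 chk.py w14
```

```text
61.6 [-103.32308464  164.30019043  333.93454496] [ 0.24347938 -0.60535702  0.01436116]
slide 942 [[-48.9 157.1 237.4]
 [-22.3 172.3 240.7]]
line 93 [-34.76476275 164.72741517 239.58517539]
brass 134 [  4.47146947 165.71491774 218.08705253] [[ -6.3 164.6 216.7]
 [ 15.1 166.8 219.5]]
keeper end -9.806424780714252
scene lugs x hist [(-79, 11), (-75, 28), (-71, 72), (-67, 6), (-59, 8), (-55, 27), (-51, 64), (-47, 13), (-39, 17), (-35, 26), (-31, 69), (-19, 24), (-15, 37), (-11, 60)] y [-13.4   9.7] ztop 226.1
top lugs x hist [(-79, 19), (-75, 33), (-71, 11), (-59, 21), (-55, 28), (-51, 19), (-39, 33), (-35, 29), (-31, 10), (-19, 44), (-15, 29)] y [-11.1  10.9] ztop 229.3
```

View pics/w14.png

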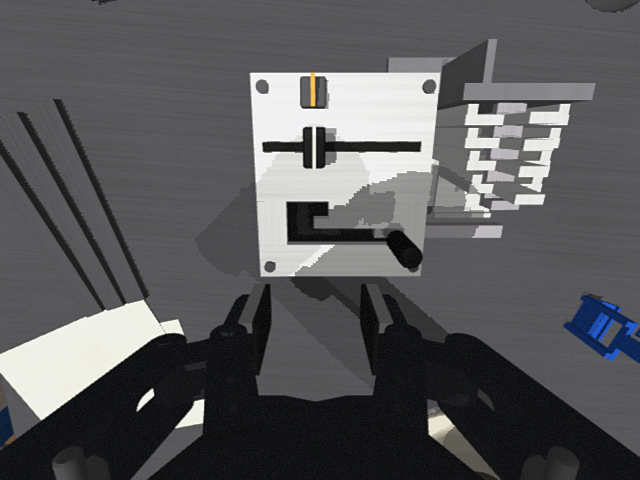

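View pics/w14s.png

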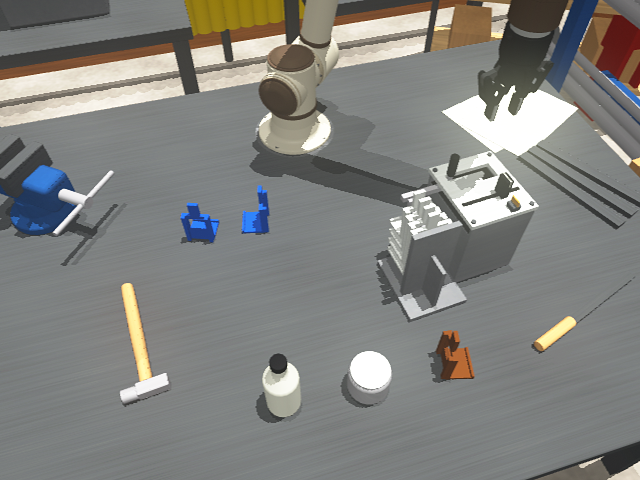

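```bash
python3 - <<'E'
from h import *
d=eyes.get_image("scene"); r=rack(cloud(d)).reshape(-1,3)
for n,c in((1,-12),(2,-31),(3,-49),(4,-68)):
    q=r[(abs(r[:,0]-c)<6)&(abs(r[:,1]+2)<9)&(r[:,2]>200)&(r[:,2]<222)]
    # rear face only: fit robustly
    if len(q)>10:
        p=np.polyfit(q[:,2],q[:,0],1); k=abs(q[:,0]-np.polyval(p,q[:,2]))<1.5; p=np.polyfit(q[k,2],q[k,0],1); print(n,k.sum(),"tilt",p[0])
from bench import arm
print(arm.job_done())
E
```

```text
1 57 tilt -0.019355793675162335
2 39 tilt 0.0072707809916897044
3 42 tilt -0.04333167489871906
4 40 tilt -0.05609558853597432
the job is handed in; nothing more can be done
None
```

The rack is loaded and the job is handed in, at about 62 s of the 210 s allowed. No verdict was reported.

I parked the keeper handle in its notch and hung all four trays on the hook, largest at the back. Then I freed the handle so the keeper closed, set the slide and moved the gripper clear.

Last checks, all in rack coordinates:
- **Trays:** The lugs stand near x -15, -35, -54 and -74 mm, centred within about 2 mm of the hook line, with their tops at the hung height. Measured tilts are 0.06 rad or less. An earlier wrist-camera look gave about 0.11 rad for tray 4, so those two disagree, but both are under the 0.2 limit.
- **Keeper:** The free end is at y -9.8 mm, against -10 mm when fully closed.
- **Slide:** The white line is at y 164.7 mm and the fin at about 165.7 mm, a difference of about 1 mm.
- **Bystanders and contact:** In the last scene picture, hammer, bottle and tin stand where they were at the start; I did not re-measure them. The gripper hangs free well above the deck.

The scene camera reads about 2–3 mm off the top and wrist cameras. Those two agreed to within 1 mm on the rack, so I relied on them. I saw no tray get knocked aside during the run.

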